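# Kit the desk tray: ruler off the ledge, stapler and bottle in their outlines

### The arm

A 6-joint arm with a two-finger parallel gripper is mounted at the origin on the work surface. World frame = base frame: x ahead of the robot, y to its left, z up, the work surface at z = 0. Lengths are in mm, angles in rad, forces in N, time in s.
With the tool pointing down it reaches from about 300 to 875 mm from the base axis. Payload 6.4 kg.
Tool frame: the origin (TCP) lies at the very end of the fingers, on their centre line; the grasp point (between the pads) lies 19 mm behind it; z points along the fingers, y is the line along which they close (so a half turn about z gives the same grasp; the last joint's range is limited). The gripper opens to 85 mm and grips with 20 to 120 N. Pads are 22 mm wide; open, the fingers measure 114 mm over their backs; the gripper's body (76 mm by 85 mm) begins 54 mm behind the grasp point. The pads swing forward as they close: fully open they stand 13 mm farther back than shut.
Start: joints at [-1.454, 0.181, 1.607, -0, 1.354, -0.206], TCP at [182.42, -545.311, 191.888] pointing down, gripper open.
Joint ranges: [-2.99, 2.99], [-0.89, 2.07], [0.3, 2.58], [-1.14, 4.28], [0, 2.63], [-3.12, 3.12]. Speed limits (rad/s): [2.57, 2.57, 3.01, 3.14, 3.14, 3.14].

### API

Orientations are given as a rotation vector (axis times angle).
In Python, from station import * gives the robot as it stands.
- The arm moves only by the shell command python3 -m handwheel 'ROWS' [FORCE]. ROWS is JSON, a list of rows, each a list of 3 entries, a list of its own where there are three numbers: the opening, from -1 (shut) to 1 (fully open), then the shift along the tool's x, y, z in cm, then the turn, a rotation vector about the tool's x, y, z in rad. A call has 1 to 5 rows; each row is the pose to reach, as a shift and turn from the pose commanded when the call began, along the tool's axes at that moment; what a row does not reach only later rows make up. A row lasts 1/10 s, in which the tool goes at most 50 mm and 8.59 degrees, less where a joint would pass 70% of its speed; a pose out of reach is approached as far as the arm can. A call with a gripper value outside its range is refused whole. The fingers move at their own pace and stop on an object; FORCE is the grip in N (left out, the last holds). Time passes only in rows, so rows that repeat a pose let the fingers close. It gives the time, the measured TCP pose, the force, the opening and the grip force at its end, in the units of the state.
- get_state(): the state, without advancing time (a new reading comes with each control period).
- capture(name): name is "scene" or "top" or "wrist"; returns (picture, depth): 420x560x3 uint8, blue, green, red; 420x560 float32, mm along the optical axis (not along the pixel's ray), 0 where there is no reading.
- calibration(name): a dict with "fov_y" (degrees; the focal length in pixels is half the picture's height over the tangent of half this angle, whatever the lens; pixels are square), "cx", "cy" (the principal point, pixels), "extrinsics" (4x4, takes a point from camera to world coordinates). Camera axes: x right, y up, looking along -z (the intrinsics and any distortion apply to the point x, -y, -z); pixel columns grow to the right and rows downward; lengths in mm; the calibration is good to about 2 mm. The wrist camera is an equidistant fisheye: a pixel r from the principal point sees the ray r / f radians off the axis. A picture is of the moment at which its call begins: read the wrist's pose just before it. calibration takes no time and is no camera call; for the wrist camera it gives the pose at the moment of the call.
- sign_off(): hands the job in; it is judged then, once.
The state is a dict: "t": time; "joint_pos": joint angles; "joint_vel": joint speeds; "tau": joint torques, N m; "eef_pos": TCP position; "tool_rot": TCP orientation; "wrist_force": force on the tool from outside, world axes, zero at the start; "ft_torque": the same for the moment, N m; "width": finger opening in mm; "grasp_force": force on a finger pad.
Only numpy, scipy, OpenCV 4.12 (cv2) and the standard library are available. Lean on these libraries where they do the work, as an engineer would, in place of code of your own. Each camera call takes 0.05 s, during which the arm holds its last target. There are 200 camera calls.

### The job

Fill the desk tray to match the outlines drawn in it. The orange ruler lies flat on the white ledge and is too thin to pick up there: slide it out over the ledge's front edge until a good third of it sticks out, take it by that overhanging end without letting it fall to the desk, and lay it in its long orange outline; put the pink stapler in the pink outline and stand the white bottle upright in the blue ring, each inside its lines and let go. Leave the potted succulent, the yellow note pad and the tape roll where they are.

Things in the scene. Friction and masses are not known exactly. Their poses are not given: they have to be found in the camera images.
- ruler: Orange flat rigid ruler with dark ticks along one long side, 160 long x 36 wide x 3 mm thick, 45 g (may vary by 30 %), smooth: slides easily on the ledge (friction about 0.3). Origin: centre of its underside. x along its length, y across, z up. Starts lying flat wholly on the ledge; its -x end points roughly at the ledge's front edge (within about 20 degrees). Shut fingertips pressed on its middle with about 5 N drag it along.
- ruler_front (a point): Centre of the ruler's -x end face (80 mm from the ruler's centre, 1.5 mm above its underside): the end nearest the ledge's front edge. Axes as the ruler's.
- ledge: White fixed ledge (shelf riser), 220 deep (x) x 320 long (y) mm, top surface 70 mm above the desk; its top board is 18 mm thick and stands 5 mm or more out over the grey panels beneath. Origin: centre of its underside at desk height. Its front edge (-x) faces the robot, and the desk before it is clear.
- ledge_edge (a point): Middle of the ledge's front top edge: on the top surface (70 mm up), 110 mm in -x from the ledge's centre. Axes as the ledge's: -x points out over the edge, y along the edge.
- stapler: Pink stapler on a black base, 110 long (x) x 36 wide (y) x about 50 mm high. Origin: centre of its underside. The pink arm is 30 mm wide and can be gripped across y at its middle, 28 to 46 mm above the underside; the arm slopes slightly, higher at +x. 160 g.
- bottle: White correction-fluid bottle with blue cap, body 36 mm in diameter, 62 mm high over all with a narrower cap, 50 g. Origin: centre of its underside, z up. The body is straight up to 38 mm, then narrows to the cap; grip it on the straight part (fingertips reaching down to about 14 mm).
- tray: Fixed shallow blue-grey tray lined with white, 220 (x) x 290 (y) mm, rim 10 mm high and 4 mm thick, inner floor 5 mm above the desk. Origin: centre of its underside.
- ruler_spot (a point): Centre of the long orange outline (170 x 46 mm, long side along x) on the tray's inner floor. Axes as the tray's; the ruler may lie either way round.
- stapler_spot: Centre of the pink rectangular outline (122 x 48 mm, long side along its x, with a line down the middle) on the tray's floor; origin at floor level, z up. The stapler may lie either way round. It changes places with the blue ring from start to start.
- bottle_spot: Centre of the blue ring (50 mm across outside) drawn on the tray's floor; origin at floor level. The neighbouring outlines' centres lie 80 to 85 mm apart.
- succulent: Bystander: small white pot (56 mm wide) with a succulent, 56 mm high, on the left part of the ledge. Origin: centre of its underside.
- sticky_pad: Bystander: yellow note pad 50 x 40 x 16 mm, between the stapler and the bottle. Origin: centre of its underside.
- tape_roll: Bystander: pink roll of tape lying flat, 84 mm across, 20 mm high. Origin: centre of its underside.

How it is judged:
By the outcome, as a careful person would: the job done as asked, in the order asked, and still so for the second after the job is handed in, with the robot touching nothing.
It also fails if it takes over 72 s, if anything falls off the work surface, if the arm or the gripper's body presses on something with over 40 N, if the wrist force passes 120 N, or if a joint passes its speed limit or range.

## Working session

There is one attempt and no reset: what is moved stays moved. The work goes in short steps, Python scripts to look and compute and a shell command to move; the robot and the scene stay as the last step left them, time stands still between calls to the robot, and variables do not carry over. Pictures are saved under pics/ and viewed, at most 10 in all, crops included, and the job is handed in when it is done.

```bash
mkdir -p pics; ls; cat > h.py <<'E'
from station import *
import numpy as np, cv2
from scipy.spatial.transform import Rotation as R
def snap(n,f):
    c=calibration(n); p,d=capture(n); cv2.imwrite(f'pics/{f}.png',p); np.savez(f'{f}.npz',p=p,d=d,E=c['extrinsics'],fov=c['fov_y'],cx=c['cx'],cy=c['cy'],n=n)
    return p,d
def w(f,u,v,z=None):
    "pixel -> world, by depth or on plane z"
    q=np.load(f'{f}.npz'); E=q['E']; fl=210/np.tan(np.radians(q['fov']/2)); x=u-q['cx'];y=v-q['cy']
    if str(q['n'])=='wrist':
        r=np.hypot(x,y)+1e-9; t=r/fl; ray=np.array([np.sin(t)*x/r,-np.sin(t)*y/r,-np.cos(t)])
    else: ray=np.array([x/fl,-y/fl,-1])
    rw=E[:3,:3]@ray;o=E[:3,3]
    if z is None:
        s=q['d'][int(round(v)),int(round(u))]/-ray[2]
    else: s=(z-o[2])/rw[2]
    return o+s*rw
def tool(dp):
    "world shift mm -> tool cm"
    s=get_state(); return R.from_rotvec(s['tool_rot']).inv().apply(dp)/10
E
python3 - <<'E'
from h import *
for n in('top','scene'):
    snap(n,n+'0'); c=calibration(n); print({k:c[k] for k in c if k!='extrinsics'},np.round(c['extrinsics'],3).tolist())
s=get_state();print(s); print(R.from_rotvec(s['tool_rot']).as_matrix().round(3))
E
```

```text
pics
{'fov_y': 50.23783603003685, 'cx': 276.58307652561723, 'cy': 207.13712642276886} [[0.005, 0.984, -0.18, 307.898], [-1.0, 0.005, 0.0, 52.685], [0.001, 0.18, 0.984, 1400.153], [0.0, 0.0, 0.0, 1.0]]
{'fov_y': 45.67611322634378, 'cx': 279.9640426160789, 'cy': 209.75682514301127} [[0.753, -0.369, 0.545, 1178.75], [0.658, 0.441, -0.61, -621.162], [-0.015, 0.818, 0.575, 731.891], [0.0, 0.0, 0.0, 1.0]]
{'t': 0.1, 'joint_pos': array([-1.45428821e+00,  1.81465755e-01,  1.60791251e+00, -2.07545962e-05,
        1.35381396e+00, -2.06277853e-01]), 'joint_vel': array([-0.00054996, -0.00211132, -0.00098471,  0.00049781, -0.00158461,
        0.00086022]), 'tau': array([ 5.52476013e-04, -4.45877123e+01, -3.52239347e+01, -3.32311465e-04,
        4.14930400e-03,  4.85175838e-05]), 'eef_pos': array([ 182.35010717, -544.72278269,  191.07268474]), 'tool_rot': array([-3.09918655e+00, -5.04582744e-01, -8.08992017e-05]), 'wrist_force': array([ 0.54413526, -0.73979882,  0.83304372]), 'ft_torque': array([-0.02596218,  0.01607256,  0.02539046]), 'grasp_force': 0.0, 'width': 85.3600484429342}
[[ 0.948  0.317 -0.   ]
 [ 0.317 -0.948  0.002]
 [ 0.    -0.002 -1.   ]]
```

View pics/top0.png

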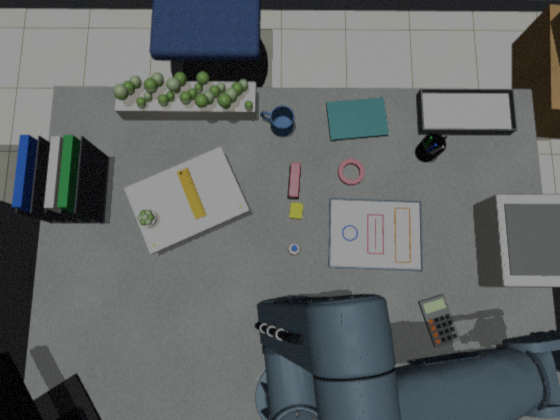

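View pics/scene0.png

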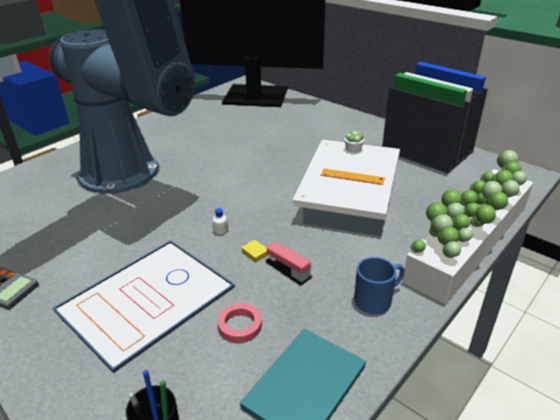

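The top view shows the ruler at (181,169)-(203,217) on the ledge centred at (187,199). The stapler is at (294,180), the bottle at (294,249) and the tray at (375,235), with the ring at (350,233), pink outline at (375,234) and orange outline at (402,235). I'll measure these by colour segmentation.

```bash
cat > seg.py <<'E'
from h import *
def seg(f,lo,hi,box,zs):
    p=np.load(f+'.npz')['p']; x0,y0,x1,y1=box
    m=cv2.inRange(cv2.cvtColor(p[y0:y1,x0:x1],cv2.COLOR_BGR2HSV),lo,hi)
    yy,xx=np.nonzero(m); 
    P=np.array([w(f,x+x0,y+y0,zs)[:2] for x,y in zip(xx,yy)],np.float32)
    (c,s,a)=cv2.minAreaRect(P); return len(P),'mean',P.mean(0).round(1),'rect',np.round(c,1),np.round(s,1),round(a,1)
E
python3 - <<'E'
from seg import *
f='top0'
O=((8,120,90),(28,255,255))
Pk=((165,60,70),(180,255,255))
print('ruler',seg(f,*O,(165,155,215,230),73))
print('rspot',seg(f,(3,50,70),(28,255,255),(385,198,415,272),5))
print('pspot',seg(f,(160,40,70),(180,255,255),(362,205,388,262),5))
print('ring',seg(f,(95,80,70),(125,255,255),(338,220,362,246),5))
print('stapler',seg(f,(160,60,60),(180,255,255),(284,158,304,202),48))
print('bottlecap',seg(f,(95,80,60),(125,255,255),(284,238,304,260),60))
print('pad',seg(f,(22,100,60),(40,255,255),(284,200,306,222),16))
for n,(u,v) in dict(a=(124,186),b=(221,149),c=(249,209),d=(156,251)).items(): print(n,w(f,u,v,70).round(0))
for n,(u,v) in dict(a=(330,199),b=(421,200),c=(421,271),d=(329,269)).items(): print(n,w(f,u,v,10).round(0))
p=np.load('top0.npz')['p']
cv2.imwrite('pics/c1.png',cv2.resize(p[140:275,115:265],None,fx=4.4,fy=4.4,interpolation=cv2.INTER_CUBIC))
p=np.load('top0.npz')['p']
cv2.imwrite('pics/c2.png',cv2.resize(p[155:275,275:425],None,fx=5,fy=5,interpolation=cv2.INTER_CUBIC))
E
```

```text
ruler (543, 'mean', array([593.2, 311.8], dtype=float32), 'rect', array([593.9, 312.2]), array([156.2,  32.8]), 23.2)
rspot (177, 'mean', array([ 481.7, -342.3], dtype=float32), 'rect', array([ 478.1, -341. ]), array([ 50.3, 172.2]), 87.6)
pspot (154, 'mean', array([ 486.4, -258.5], dtype=float32), 'rect', array([ 481.8, -256.6]), array([ 50.5, 124.4]), 88.2)
ring (35, 'mean', array([ 483.5, -175.4], dtype=float32), 'rect', array([ 484.1, -176.7]), array([45.9, 46.9]), 25.5)
stapler (150, 'mean', array([645. ,  -3.5], dtype=float32), 'rect', array([642.4,  -2.1]), array([ 32.2, 110.3]), 85.5)
bottlecap (26, 'mean', array([4.308e+02, 1.000e-01], dtype=float32), 'rect', array([430.6,  -0. ]), array([14.7, 14.8]), 63.4)
pad (195, 'mean', array([551.7,  -7.8], dtype=float32), 'rect', array([552. ,  -7.9]), array([39.3, 49. ]), 83.0)
a [615. 517.  70.]
b [734. 225.  70.]
c [546. 136.  70.]
d [418. 409.  70.]
a [ 590. -117.   10.]
b [ 588. -405.   10.]
c [ 365. -393.   10.]
d [ 370. -110.   10.]
```

View pics/c1.png

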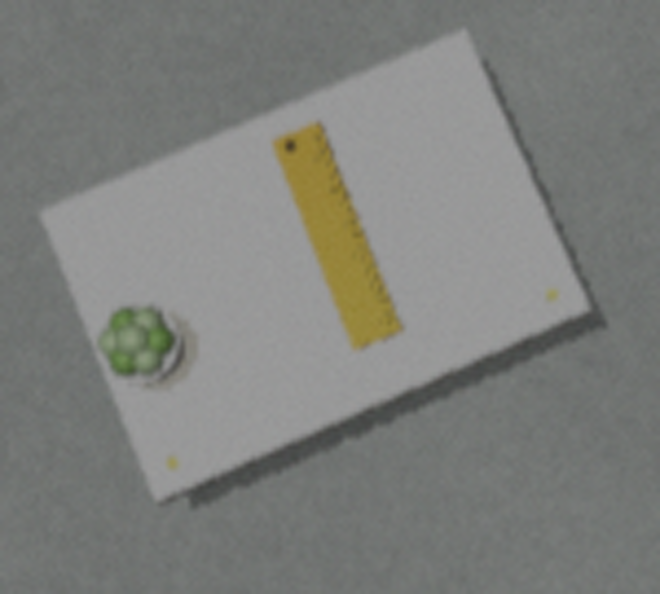

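View pics/c2.png

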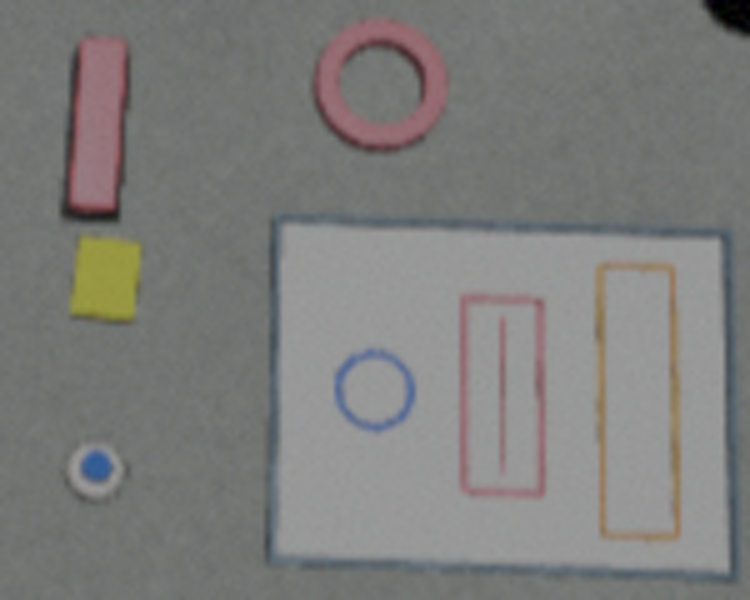

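The crops show the ledge front edge running from (158,500) to (590,310) in c1, with the ruler's front end at (378,338), and the tray outlines and objects in c2. I'm moving above the ruler with the gripper shut.

```bash
for i in 1; do
python3 -m handwheel '[[-1,[3.3,-3.4,0],[0,0,0]],[-1,[6.6,-6.8,0],[0,0,0]],[-1,[9.9,-10.2,0],[0,0,0]],[-1,[13.2,-13.6,0],[0,0,0]],[-1,[16.5,-17,0],[0,0,0]]]' 30
python3 -m handwheel '[[-1,[3.3,-3.4,0],[0,0,0]],[-1,[6.6,-6.8,0],[0,0,0]],[-1,[9.9,-10.2,0],[0,0,0]],[-1,[13.2,-13.6,0],[0,0,0]],[-1,[16.5,-17,0],[0,0,0]]]'
python3 -m handwheel '[[-1,[3.3,-3.4,0],[0,0,0]],[-1,[6.6,-6.8,0],[0,0,0]],[-1,[9.9,-10.2,0],[0,0,0]],[-1,[13.2,-13.6,0],[0,0,0]],[-1,[16.5,-17,0],[0,0,0]]]'
python3 -m handwheel '[[-1,[3.3,-3.4,0],[0,0,0]],[-1,[6.6,-6.8,0],[0,0,0]],[-1,[9.9,-10.2,0],[0,0,0]],[-1,[13.2,-13.6,0],[0,0,-0.08]],[-1,[16.5,-17,0],[0,0,-0.08]]]'
done
python3 - <<'E'
from h import *
snap('wrist','w1'); print(get_state()['eef_pos'],get_state()['wrist_force'],calibration('wrist')['extrinsics'].round(2).tolist())
p=np.load('w1.npz')['p'];cv2.imwrite('pics/w1b.png',cv2.resize(p,None,fx=1.4,fy=1.4,interpolation=cv2.INTER_CUBIC))
E
```

```text
t: 0.6
eef_pos: [285.3, -329.8, 191.5]
tool_rot: [-3.1, -0.504, -0.0]
wrist_force: [1.3, -0.2, 0.3]
width: 12.5
grasp_force: 0.0
t: 1.1
eef_pos: [387.8, -116.3, 191.9]
tool_rot: [3.101, 0.504, 0.0]
wrist_force: [1.1, -0.5, 0.3]
width: -0.0
grasp_force: 0.0
t: 1.6
eef_pos: [490.3, 97.5, 191.7]
tool_rot: [3.101, 0.505, -0.0]
wrist_force: [1.0, -0.5, -0.4]
width: -0.0
grasp_force: 0.0
t: 2.1
eef_pos: [592.8, 310.8, 191.2]
tool_rot: [3.077, 0.632, -0.002]
wrist_force: [1.5, -0.6, 1.1]
width: -0.0
grasp_force: 0.0
[594.22476919 316.7456203  189.68575692] [-1.91233978  0.99285952 -0.38578422] [[0.39, 0.88, 0.27, 661.73], [-0.92, 0.38, 0.11, 344.77], [-0.0, -0.29, 0.96, 371.68], [0.0, 0.0, 0.0, 1.0]]
```

View pics/w1b.png

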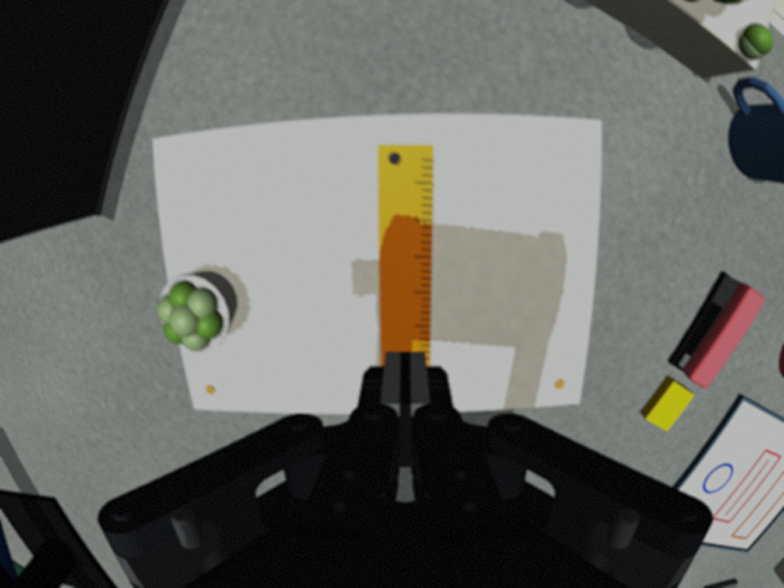

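The wrist view shows the ruler's far end at (378–433,146), the ledge corners at (153,137), (601,121), (580,403) and (194,409), and the ruler nearly aligned with the tool. I'll turn these into positions.

```bash
python3 - <<'E'
from h import *
g=lambda u,v,z:w('w1',(u+.0)/1.4,v/1.4,z)[:2]
A,B,C,D=[g(u,v,70) for u,v in((153,137),(601,121),(580,403),(194,409))]
print('ledge',A,B,C,D, 'lens',[np.linalg.norm(x-y).round(1) for x,y in((A,B),(B,C),(C,D),(D,A))])
n=(C-D)/np.linalg.norm(C-D); inx=np.array([-n[1],n[0]]); M=(C+D)/2
print('edge mid',M,'in dir',inx,np.degrees(np.arctan2(inx[1],inx[0])))
a,b=g(378,146,73),g(433,146,73); c,d=g(381,330,73),g(431,330,73)
print('ruler back',a,b,np.linalg.norm(a-b)); m=(a+b)/2;k=(c+d)/2; x=(m-k)/np.linalg.norm(m-k)
ctr=m-80*x; print('ang',np.degrees(np.arctan2(x[1],x[0])),'ctr',ctr,'front',m-160*x,'gap to edge',(m-160*x-M)@inx)
# top cam
t=[w('top0',115+u/4.4,140+v/4.4,70)[:2] for u,v in((40,212),(465,30),(590,310),(158,500))]
print(np.round(t,1)); C,D=t[2],t[3]; n=(C-D)/np.linalg.norm(C-D); inx=np.array([-n[1],n[0]]);print(inx,(np.array([593.7,312])-M)@inx-80)
s=get_state();print(s['eef_pos'],R.from_rotvec(s['tool_rot']).as_matrix().round(3))
E
```

```text
ledge [610.40739525 516.16153813] [741.78059744 225.69942921] [543.02304183 133.19090468] [409.01106436 424.94704636] lens [np.float64(318.8), np.float64(219.2), np.float64(321.1), np.float64(221.1)]
edge mid [476.0170531  279.06897552] in dir [0.90872191 0.41740208] 24.670678123994033
ruler back [659.27655512 357.43365302] [673.32849198 324.62791031] 35.68856518121815
ang 23.347041826415705 ctr [592.85281833 309.32682602] front [519.40311312 277.62287037] gap to edge 38.82225593200688
[[608.2 516.5]
 [740.8 226.3]
 [541.3 135.2]
 [410.  423.9]]
[0.91027319 0.41400811] 40.757342898217104
[594.22476919 316.7456203  189.68575692] [[ 0.919  0.395 -0.001]
 [ 0.395 -0.919  0.003]
 [ 0.001 -0.003 -1.   ]]
```

```bash
python3 -m handwheel '[[-1,[0,0,5],[0,0,0]],[-1,[0,0,9],[0,0,0]],[-1,[0,0,10.5],[0,0,0]],[-1,[0,0,10.5],[0,0,0]],[-1,[0,0,10.5],[0,0,0]]]'
python3 - <<'E'
from h import *
s=get_state();print(s['eef_pos'],s['wrist_force'],tool([592.9-s['eef_pos'][0],310-s['eef_pos'][1],0]))
E
```

```text
t: 2.65
eef_pos: [593.7, 309.1, 88.6]
tool_rot: [-3.078, -0.628, -0.003]
wrist_force: [0.5, -0.1, 0.8]
width: -0.1
grasp_force: 0.0
[593.69703678 309.05626509  88.55946865] [ 0.515397   -0.08708622  0.80174785] [-3.63642592e-02 -1.18053649e-01 -9.20423079e-05]
```

```bash
python3 -m handwheel '[[-1,[0,0,0.8],[0,0,0]],[-1,[0,0,1.2],[0,0,0]],[-1,[0,0,1.2],[0,0,0]]]'
python3 -m handwheel '[[-1,[0,0,0.1],[0,0,0]],[-1,[0,0,0.1],[0,0,0]]]'
python3 -m handwheel '[[-1,[0,0,0.1],[0,0,0]],[-1,[0,0,0.1],[0,0,0]]]'
```

```text
t: 2.95
eef_pos: [592.7, 308.8, 75.2]
tool_rot: [-3.078, -0.628, -0.001]
wrist_force: [-0.5, 0.1, -0.6]
width: 0.1
grasp_force: 0.0
t: 3.15
eef_pos: [592.8, 309.0, 74.2]
tool_rot: [-3.078, -0.628, -0.001]
wrist_force: [-0.7, 0.4, 0.8]
width: -0.3
grasp_force: 0.0
t: 3.35
eef_pos: [592.6, 308.9, 72.8]
tool_rot: [3.078, 0.628, -0.0]
wrist_force: [0.1, -0.7, 0.2]
width: -0.1
grasp_force: 0.0
```

```bash
python3 -m handwheel '[[-1,[0,0,0.1],[0,0,0]],[-1,[0,0,0.1],[0,0,0]]]'
python3 -m handwheel '[[-1,[0,0,0.05],[0,0,0]],[-1,[0,0,0.05],[0,0,0]]]' | grep force:
```

```text
t: 3.55
eef_pos: [592.5, 308.9, 71.7]
tool_rot: [3.078, 0.629, -0.0]
wrist_force: [-1.3, -0.3, 0.1]
width: 0.1
grasp_force: 0.0
wrist_force: [-0.3, -0.3, -0.1]
grasp_force: 0.0
```

```bash
for i in 1; do python3 -m handwheel '[[-1,[0,0,0.05],[0,0,0]],[-1,[0,0,0.05],[0,0,0]]]' | grep -E "eef|force:"
python3 -m handwheel '[[-1,[0,0,0.05],[0,0,0]],[-1,[0,0,0.05],[0,0,0]]]' | grep -E "eef|force:"; done
```

```text
eef_pos: [592.6, 308.9, 70.8]
wrist_force: [0.6, -0.4, 0.1]
grasp_force: 0.0
eef_pos: [592.6, 308.9, 70.3]
wrist_force: [-0.6, -0.1, -0.3]
grasp_force: 0.0
```

```bash
for i in 1; do python3 -m handwheel '[[-1,[0,0,0.05],[0,0,0]],[-1,[0,0,0.05],[0,0,0]]]' | grep -E "eef|force:"
python3 -m handwheel '[[-1,[0,0,0.05],[0,0,0]],[-1,[0,0,0.05],[0,0,0]]]' | grep -E "eef|force:"; done
python3 - <<'E'
from h import *
p,d=snap('wrist','w2'); cv2.imwrite('pics/w2.png',cv2.resize(p[60:400,150:450],None,fx=2,fy=1.7))
E
```

```text
eef_pos: [592.6, 308.9, 69.8]
wrist_force: [0.5, -0.6, -0.0]
grasp_force: 0.0
eef_pos: [592.5, 308.9, 69.3]
wrist_force: [0.4, 0.7, -0.4]
grasp_force: 0.0
```

View pics/w2.png

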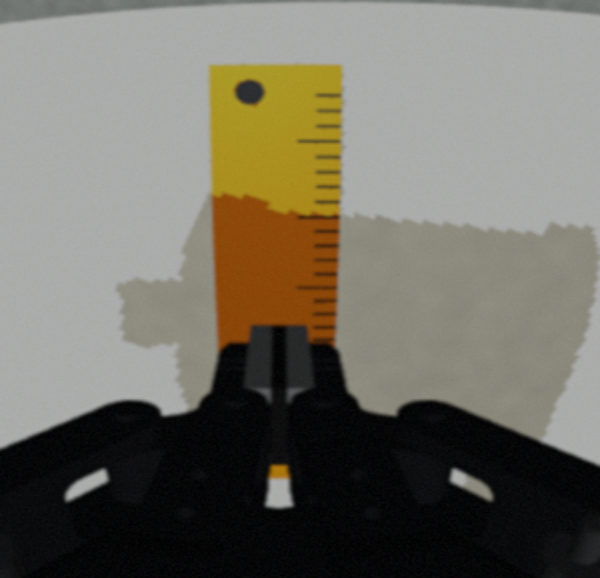

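The shut fingertips, at (280,330) in the crop, are just above the ruler's centreline. There's no contact yet, so I keep lowering.

```bash
for i in 1; do python3 -m handwheel '[[-1,[0,0,0.05],[0,0,0]],[-1,[0,0,0.05],[0,0,0]]]' | grep -E "eef|force:"
python3 -m handwheel '[[-1,[0,0,0.05],[0,0,0]],[-1,[0,0,0.05],[0,0,0]]]' | grep -E "eef|force:"
python3 -m handwheel '[[-1,[0,0,0.05],[0,0,0]],[-1,[0,0,0.05],[0,0,0]]]' | grep -E "eef|force:"
done
```

```text
eef_pos: [592.6, 308.9, 68.8]
wrist_force: [0.4, 0.2, -0.3]
grasp_force: 0.0
eef_pos: [592.6, 309.0, 68.3]
wrist_force: [-0.0, -0.4, -0.8]
grasp_force: 0.0
eef_pos: [592.6, 308.9, 67.8]
wrist_force: [0.1, -0.2, -0.5]
grasp_force: 0.0
```

```bash
python3 -m handwheel '[[-1,[0,0,0.05],[0,0,0]],[-1,[0,0,0.05],[0,0,0]]]' | grep -E "eef|force:"
python3 -m handwheel '[[-1,[0,0,0.05],[0,0,0]],[-1,[0,0,0.05],[0,0,0]]]' | grep -E "eef|force:"
python3 - <<'E'
from h import *
snap('wrist','w3')
print(w('w3',150+280/2,60+150/1.7),w('w3',150+280/2,60+220/1.7),w('w3',150+50/2,60+170/1.7),w('top0',190,190))
# fingertip
print([w('w3',150+u/2,60+v/1.7).round(1).tolist() for u,v in((262,332),(300,332),(262,350))])
E
```

```text
eef_pos: [592.6, 308.9, 67.3]
wrist_force: [0.6, 0.2, -0.2]
grasp_force: 0.0
eef_pos: [592.6, 308.9, 66.8]
wrist_force: [0.5, 0.5, -0.1]
grasp_force: 0.0
[641.68553313 328.73676626  72.2619886 ] [620.66683217 319.79244533  73.31466308] [610.41507834 387.63836968  69.59897132] [604.31061081 316.52679993  66.50650807]
[[599.6, 315.5, 113.7], [603.3, 307.6, 114.4], [600.0, 315.4, 124.9]]
```

```bash
python3 - <<'E'
from h import *
E=np.load('w3.npz')['E'];print(E[:3,3])
for v in range(244,275,2): print(v,[w('w3',u,v).round(1).tolist() for u in(282,290,298)])
E
```

```text
[660.10324133 337.33212928 248.73325002]
244 [[588.2, 311.1, 72.3], [590.6, 307.0, 73.7], [592.1, 302.5, 73.0]]
246 [[587.4, 310.7, 73.4], [589.2, 306.4, 73.4], [591.1, 302.1, 73.4]]
248 [[586.5, 310.3, 74.1], [588.0, 305.9, 73.3], [590.0, 301.6, 73.6]]
250 [[584.9, 309.7, 73.1], [586.7, 305.3, 72.9], [588.7, 301.0, 73.3]]
252 [[600.5, 315.4, 111.8], [601.4, 311.7, 110.4], [602.5, 308.1, 109.7]]
254 [[599.9, 315.1, 112.6], [601.7, 311.9, 113.4], [603.0, 308.5, 113.1]]
256 [[600.6, 315.3, 116.1], [601.6, 311.9, 115.3], [603.3, 308.6, 115.9]]
258 [[599.9, 315.0, 116.7], [601.9, 312.0, 117.9], [603.1, 308.6, 117.7]]
260 [[600.0, 315.0, 119.0], [601.7, 311.9, 119.6], [603.3, 308.8, 120.2]]
262 [[600.1, 315.0, 121.1], [601.6, 311.9, 121.5], [602.7, 308.5, 120.9]]
264 [[600.4, 315.1, 123.6], [601.8, 312.0, 123.7], [603.1, 308.8, 123.6]]
266 [[600.2, 315.0, 125.1], [600.9, 311.6, 123.8], [660.1, 337.3, 248.7]]
268 [[600.5, 315.1, 127.5], [601.9, 312.0, 127.8], [603.3, 309.0, 127.8]]
270 [[599.9, 314.8, 128.0], [601.9, 312.1, 129.6], [602.7, 308.8, 128.5]]
272 [[600.0, 314.8, 130.0], [601.5, 311.8, 130.3], [602.5, 308.7, 129.9]]
274 [[600.9, 315.1, 133.4], [602.1, 312.1, 133.4], [603.0, 309.0, 132.6]]
```

```bash
python3 - <<'E'
from h import *
for n in('scene','top'):
    p,d=snap(n,n+'1'); q=np.load(n+'1.npz');E=q['E'];fl=210/np.tan(np.radians(q['fov']/2))
    v,u=np.mgrid[:420,:560]; C=np.stack([(u-q['cx'])/fl*d,-(v-q['cy'])/fl*d,-d],-1); W=C@E[:3,:3].T+E[:3,3]
    m=(d>0)&(np.hypot(W[...,0]-593,W[...,1]-309)<45)
    z=W[m][:,2]; print(n,np.histogram(z,np.arange(50,260,8)))
    if n=='scene':
        cv2.imwrite('pics/s1.png',cv2.resize(p[60:240,250:450],None,fx=4,fy=3.3))
E
```

```text
scene (array([  0,   1, 496,  25,   0,   0,   2,  19,  24,  27,  33,  11,  13,
        28,  19,  21,  25,  26,  31,  58,  67,  38,  33,  96, 101, 109]), array([ 50,  58,  66,  74,  82,  90,  98, 106, 114, 122, 130, 138, 146,
       154, 162, 170, 178, 186, 194, 202, 210, 218, 226, 234, 242, 250,
       258]))
top (array([  0,  12, 113,   9,   0,   0,   0,   0,   1,   0,   0,   0,   0,
         3,   6,   6,  15,   8,   7,   8,   4,   3,   0,   3,  10,   9]), array([ 50,  58,  66,  74,  82,  90,  98, 106, 114, 122, 130, 138, 146,
       154, 162, 170, 178, 186, 194, 202, 210, 218, 226, 234, 242, 250,
       258]))
```

View pics/s1.png

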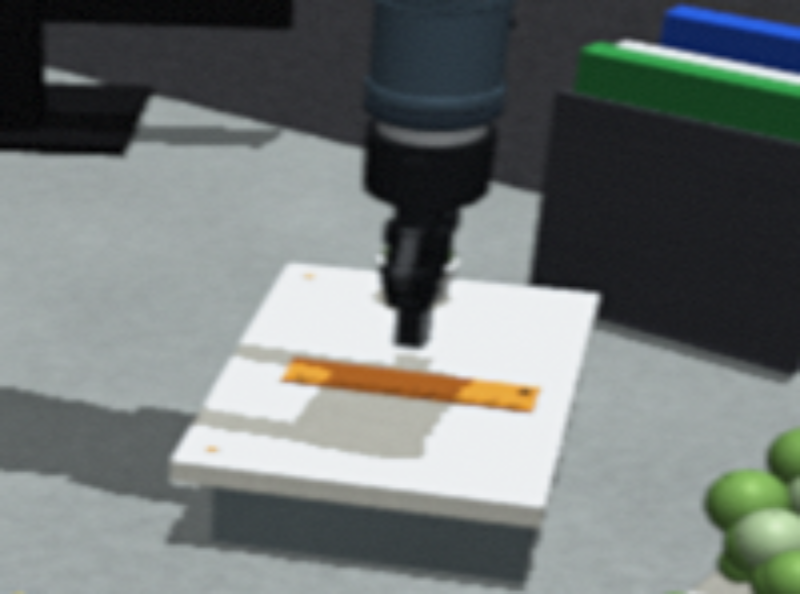

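The scene view shows the fingertips, at (412,345), well above the ruler at (410,385). Depth puts them about 36 mm over it, so the real finger end lies about 42 mm behind the reported TCP. I'll calibrate that on contact.

```bash
python3 -m handwheel '[[-1,[0,0,2],[0,0,0]],[-1,[0,0,2.8],[0,0,0]],[-1,[0,0,2.8],[0,0,0]]]' | grep -E "eef|force:"
python3 -m handwheel '[[-1,[0,0,0.1],[0,0,0]],[-1,[0,0,0.2],[0,0,0]],[-1,[0,0,0.2],[0,0,0]]]' | grep -E "eef|force:"
python3 -m handwheel '[[-1,[0,0,0.1],[0,0,0]],[-1,[0,0,0.15],[0,0,0]],[-1,[0,0,0.15],[0,0,0]]]' | grep -E "eef|force:"
```

```text
eef_pos: [591.1, 308.4, 37.0]
wrist_force: [-0.5, -0.5, -0.6]
grasp_force: 0.0
eef_pos: [593.0, 309.1, 37.5]
wrist_force: [0.3, -0.1, 0.2]
grasp_force: 0.0
eef_pos: [592.6, 308.9, 35.4]
wrist_force: [0.1, -0.1, 0.1]
grasp_force: 0.0
```

```bash
python3 -m handwheel '[[-1,[0,0,0.1],[0,0,0]],[-1,[0,0,0.1],[0,0,0]]]' | grep -E "eef|t_force:"
python3 -m handwheel '[[-1,[0,0,0.1],[0,0,0]],[-1,[0,0,0.1],[0,0,0]]]' | grep -E "eef|t_force:"
python3 -m handwheel '[[-1,[0,0,0.05],[0,0,0]],[-1,[0,0,0.05],[0,0,0]]]' | grep -E "eef|t_force:"
python3 -m handwheel '[[-1,[0,0,0.05],[0,0,0]],[-1,[0,0,0.05],[0,0,0]]]' | grep -E "eef|t_force:"
```

```text
eef_pos: [592.5, 308.9, 34.2]
wrist_force: [1.1, 0.1, -0.1]
eef_pos: [592.9, 309.0, 33.7]
wrist_force: [-0.9, 0.0, 3.1]
eef_pos: [593.0, 309.1, 33.7]
wrist_force: [-0.6, -0.7, 4.7]
eef_pos: [593.2, 309.2, 33.7]
wrist_force: [-1.8, -0.5, 7.0]
```

```bash
python3 -m handwheel '[[-1,[-1,0,0],[0,0,0]],[-1,[-2,0,0],[0,0,0]],[-1,[-3,0,0],[0,0,0]],[-1,[-4,0,0],[0,0,0]],[-1,[-5,0,0],[0,0,0]]]' | grep -E "eef|t_force:"
python3 -m handwheel '[[-1,[-1,0,0],[0,0,0]],[-1,[-2,0,0],[0,0,0]],[-1,[-3,0,0],[0,0,0]],[-1,[-4,0,0],[0,0,0]],[-1,[-5,0,0],[0,0,0]]]' | grep -E "eef|t_force:"
python3 - <<'E'
from seg import *
snap('wrist','w4');snap('top','top2')
print(seg('w4',(8,120,60),(28,255,255),(215,40,375,250),73)); print(seg('top2',(8,120,60),(28,255,255),(165,165,235,240),73))
print(seg('w1',(8,120,60),(28,255,255),(215,40,375,250),73))
E
```

```text
eef_pos: [547.6, 289.6, 33.7]
wrist_force: [2.0, 1.5, 5.9]
eef_pos: [501.7, 270.0, 33.7]
wrist_force: [2.3, 0.7, 5.7]
(12674, 'mean', array([545.1, 289. ], dtype=float32), 'rect', array([544. , 288.6]), array([75.3, 35.9]), 23.0)
(14, 'mean', array([474. , 276.9], dtype=float32), 'rect', array([473. , 276.7]), array([21. ,  5.6]), 20.1)
(5345, 'mean', array([603.4, 314.6], dtype=float32), 'rect', array([600.9, 313.7]), array([142.2,  35.5]), 23.1)
```

```bash
python3 -m handwheel '[[-1,[-0.5,0,0],[0,0,0]],[-1,[-1,0,0],[0,0,0]],[-1,[-1,0,0],[0,0,0]]]' | grep -E "eef|t_force:"
python3 -m handwheel '[[-1,[0,0,-1],[0,0,0]],[-1,[0,0,-4],[0,0,0]],[0.4,[0,0,-4],[0,0,0]],[0.4,[0,0,-4],[0,0,0]]]' | grep -E "eef|t_force:|wid"
python3 - <<'E'
from seg import *
s=get_state();p,d=snap('wrist','w5');cv2.imwrite('pics/w5.png',cv2.resize(p,None,fx=1.4,fy=1.4))
print(s['eef_pos'],seg('w5',(8,120,60),(28,255,255),(215,40,375,250),73))
E
```

```text
eef_pos: [492.1, 265.9, 33.6]
wrist_force: [-0.9, -0.1, 7.9]
eef_pos: [491.7, 265.9, 73.1]
wrist_force: [-0.0, -0.0, 0.8]
width: 28.0
[491.72841277 265.92551422  73.13256484] (9695, 'mean', array([527.7, 281.6], dtype=float32), 'rect', array([526.2, 281.2]), array([93.7, 35.8]), 23.3)
```

View pics/w5.png

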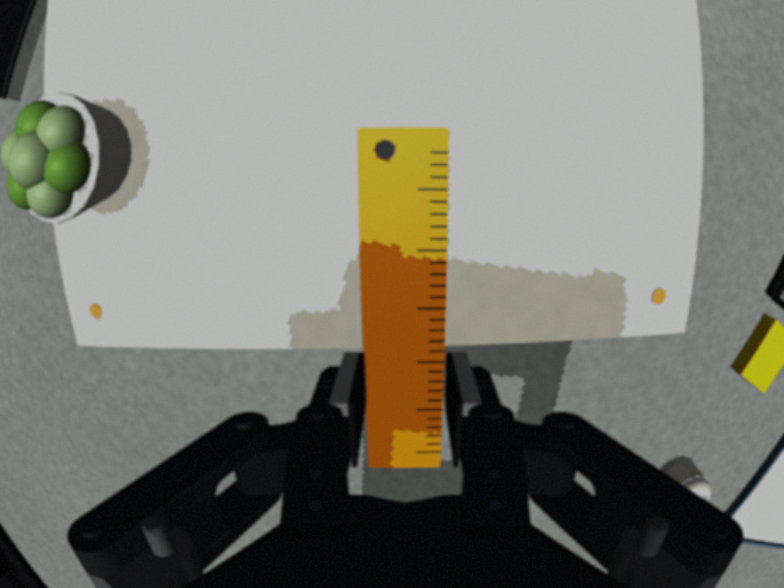

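The ruler now spans from (404,128) to its front end at (404,467), past the ledge edge at row ~347. The fingers are opening on either side. I'll compute the overhang.

```bash
python3 - <<'E'
from h import *
g=lambda u,v,z:w('w5',u/1.4,v/1.4,z)[:2]
f=(g(367,467,73)+g(441,467,73))/2; b=(g(358,128,73)+g(449,128,73))/2; x=(b-f)/np.linalg.norm(b-f)
C,D=g(685,332,70),g(78,346,70); n=(C-D)/np.linalg.norm(C-D); inx=np.array([-n[1],n[0]])
print(f,b,np.linalg.norm(b-f),np.degrees(np.arctan2(x[1],x[0])),'overhang',-(f-C)@inx)
t=f+30*x; s=get_state(); print(t,s['eef_pos'],tool([*(t-s['eef_pos'][:2]),0]))
E
```

```text
[422.30786621 236.28653433] [569.44076672 298.96499343] 159.92710729022235 23.0739529849121 overhang 65.87926677977696
[449.90785905 248.04410192] [490.98635517 265.69360472  72.21409884] [-4.47093939e+00  1.32815430e-02  1.56893096e-03]
```

```bash
python3 -m handwheel '[[0.4,[-2.5,0,0],[0,0,0]],[0.4,[-4.5,0,0],[0,0,0]],[0.4,[-4.5,0,2],[0,0,0]],[0.4,[-4.5,0,4],[0,0,0]],[0.4,[-4.5,0,4.6],[0,0,0]]]'
python3 -m handwheel '[[-0.1,[0,0,0],[0,0,0]],[-0.3,[0,0,0],[0,0,0]],[-0.5,[0,0,0],[0,0,0]],[-0.7,[0,0,0],[0,0,0]],[-1,[0,0,0],[0,0,0]]]' 30
```

```text
t: 9.8
eef_pos: [447.2, 247.4, 23.5]
tool_rot: [3.078, 0.628, -0.009]
wrist_force: [-0.9, -0.2, 0.3]
width: 59.5
grasp_force: 0.0
t: 10.3
eef_pos: [450.4, 248.3, 26.9]
tool_rot: [-3.078, -0.628, -0.001]
wrist_force: [0.1, 0.1, -0.7]
width: 34.8
grasp_force: 30.4
```

```bash
python3 -m handwheel '[[-1,[0,0,-0.3],[0,0,0]],[-1,[0,0,-1],[0,0,0]],[-1,[0,0,-2.5],[0,0,0]],[-1,[0,0,-4],[0,0,0]],[-1,[0,0,-5],[0,0,0]]]'
python3 - <<'E'
from h import *
p,d=snap('wrist','w6')
m=cv2.inRange(cv2.cvtColor(p,cv2.COLOR_BGR2HSV),(8,120,60),(28,255,255))[40:340,215:375]
ys,xs=np.nonzero(m); P=np.array([w('w6',x+215,y+40) for x,y in zip(xs[::7],ys[::7])])
print(get_state()['eef_pos'],P.min(0),P.max(0)); c=P.mean(0); U,S,V=np.linalg.svd(P-c); print(c,V)
E
```

```text
t: 10.8
eef_pos: [450.7, 248.4, 78.1]
tool_rot: [-3.078, -0.628, -0.003]
wrist_force: [-0.3, 0.1, -0.8]
width: 34.5
grasp_force: 30.4
[451.72462078 248.7424962   79.41785377] [328.3574062  207.82873681  -0.48489219] [552.81017838 305.38786569 260.14606192]
[491.1716185  265.48648026 125.3030125 ] [[-9.16909785e-01 -3.97522203e-01 -3.53913070e-02]
 [-6.02730896e-04 -8.72996025e-02  9.96181919e-01]
 [ 3.99094078e-01 -9.13430281e-01 -7.98062608e-02]]
```

```bash

python3 -m handwheel '[[-1,[-1,2,0],[0,0,0]],[-1,[-2.6,5.5,0],[0,0,0]],[-1,[-4.4,9.2,0],[0,0,0]],[-1,[-6.4,13.5,0],[0,0,0]],[-1,[-8.4,17.7,0],[0,0,0]]]' | grep -E "eef|t_force:"
python3 -m handwheel '[[-1,[-1.9,4,0],[0,0,0.1]],[-1,[-3.8,8,0],[0,0,0.2]],[-1,[-5.7,12,0],[0,0,0.3]],[-1,[-7.6,16,0],[0,0,0.4]],[-1,[-9.4,19.8,0],[0,0,0.44]]]' | grep -E "eef|t_force:|wid"
python3 - <<'E'
from h import *
s=get_state();print(s['eef_pos'],R.from_rotvec(s['tool_rot']).as_matrix().round(3).tolist(),tool(np.array([429.5,-339.8,s['eef_pos'][2]])-s['eef_pos']))
E
```

```text
eef_pos: [441.8, 51.0, 76.5]
wrist_force: [0.2, -0.5, 0.3]
eef_pos: [432.9, -168.6, 76.5]
wrist_force: [0.6, -0.3, -0.6]
width: 34.7
[ 432.89148403 -168.57437236   76.51701006] [[0.999, -0.041, 0.0], [-0.041, -0.999, -0.0], [0.0, 0.0, -1.0]] [3.62972328e-01 1.71220736e+01 4.82638110e-03]
```

```bash

python3 -m handwheel '[[-1,[0,4.5,0],[0,0,0]],[-1,[0.1,9,0],[0,0,0]],[-1,[0.2,13,0],[0,0,0]],[-1,[0.3,16,0],[0,0,0]],[-1,[0.3,17,0],[0,0,0]]]' | grep -E "eef|t_force:"
python3 -m handwheel '[[-1,[0,0,0],[0,0,0]],[-1,[0,0,0],[0,0,0]]]' | grep -E "eef|t_force:"
python3 - <<'E'
from h import *
p,d=snap('wrist','w7');cv2.imwrite('pics/w7.png',cv2.resize(p,None,fx=1.4,fy=1.4))
E
```

```text
eef_pos: [429.7, -339.8, 76.5]
wrist_force: [-0.7, 0.6, -0.0]
eef_pos: [429.7, -335.1, 75.9]
wrist_force: [-0.3, 0.5, -0.7]
```

View pics/w7.png

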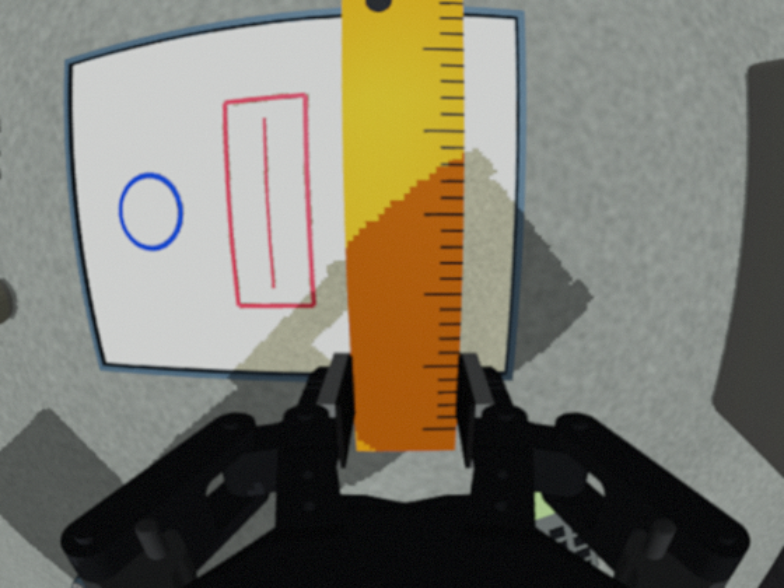

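The wrist view shows the ruler held straight. The pink outline's corners are at (224,102), (306,95), (315,305) and (239,306), the ring is centred at (151,212), and the tray's right corners are at (523,13) and (511,378).

```bash
python3 - <<'E'
from h import *
g=lambda u,v,z:w('w7',u/1.4,v/1.4,z)[:2]
a,b,c,d=[g(u,v,5) for u,v in((224,102),(306,95),(315,305),(239,306))]
print(a,b,c,d,np.linalg.norm(a-b),np.linalg.norm(b-c)); pc=(a+b+c+d)/4; x=(a+b-c-d);x/=np.linalg.norm(x); y=np.array([-x[1],x[0]])
ring=g(151,212,5); print('pink',pc,'ang',np.degrees(np.arctan2(x[1],x[0])),'ring',ring,(ring-pc)@x,(ring-pc)@y)
o=pc-84.4*y; print('orange by pink',o); 
T,B,L=[g(*q,10) for q in((523,13),(511,378),(103,367))]; print('tray right edge',(T-o)@y,(B-o)@y,(T-o)@x,(B-o)@x,'left',(L-o)@y, np.degrees(np.arctan2(*(T-B)[::-1])))
# ruler
q=np.load('w7.npz');zr=[w('w7',u/1.4,v/1.4)[2] for u,v in((400,100),(400,200),(400,300),(400,400))];print(zr)
z=121
l,r=g(356,449,z),g(456,449,z); l2,r2=g(343,80,z),g(464,80,z); f=(l+r)/2;k=(l2+r2)/2;rx=(k-f)/np.linalg.norm(k-f);print('ruler w',np.linalg.norm(l-r),np.linalg.norm(l2-r2),np.degrees(np.arctan2(rx[1],rx[0])))
ctr=f+80*rx; s=get_state();print('ctr',ctr,'tcp',s['eef_pos'],tool([*(o-ctr),0]))
E
```

```text
[ 542.57599294 -236.91269988] [ 540.63002176 -285.85819401] [ 418.93678646 -282.35530286] [ 419.83055402 -233.82085989] 48.984162747324305 121.74363952033026
pink [ 480.49333879 -259.73676416] ang -1.5454126762655127 ring [ 482.74337063 -180.76483784] 0.11939828047385168 79.00388303142792
orange by pink [ 478.21713248 -344.10606477]
tray right edge -60.02312915093688 -59.118920112970066 107.7990144468648 -108.88231668034855 left 225.29004921993757 -1.7845060060180626
[np.float64(121.37859569480335), np.float64(122.23864022926344), np.float64(121.71721792997482), np.float64(122.96295708143211)]
ruler w 37.024538124197214 35.75445561610095 -1.7847362236734494
ctr [ 480.0168444  -337.95488557] tcp [ 429.81270149 -334.76677647   75.98686603] [-0.15760461  0.62122456 -0.0007212 ]
```

```bash

python3 -m handwheel '[[-1,[-0.1,0.3,2],[0,0,0]],[-1,[-0.1,0.3,4],[0,0,0]],[-1,[-0.1,0.3,5.5],[0,0,0]],[-1,[-0.1,0.3,5.5],[0,0,0]],[-1,[-0.1,0.3,5.5],[0,0,0]]]' | grep -E "eef|t_force:"
cat > m.py <<'E'
from seg import *
def go(f,zr):
    p,d=snap('wrist',f); s=get_state()
    print(s['eef_pos'],'pink',seg(f,(165,80,60),(180,255,255),(60,20,245,300),5))
    print('ring',seg(f,(105,120,60),(125,255,255),(60,20,245,300),5))
    hsv=cv2.cvtColor(p,cv2.COLOR_BGR2HSV); m=cv2.inRange(hsv,(8,120,60),(28,255,255)); L=[];Rr=[]
    for v in range(5,240,8):
        xs=np.nonzero(m[v,200:380])[0]+200
        if len(xs): L.append(w(f,xs[0]-.5,v,zr)[:2]);Rr.append(w(f,xs[-1]+.5,v,zr)[:2])
    mid=(np.array(L)+np.array(Rr))/2; k=np.polyfit(mid[:,0],mid[:,1],1); print('ruler line slope deg',np.degrees(np.arctan(k[0])),'y at 480',np.polyval(k,480),'width',np.median(np.linalg.norm(np.array(L)-Rr,axis=1)))
    return s
E
python3 - <<'E'
from m import *
go('w8',67.5); print([w('w8',288,v)[2].round(1) for v in(100,150,200)])
E
```

```text
eef_pos: [429.0, -338.8, 21.5]
wrist_force: [0.6, 0.3, 0.1]
[ 429.39215706 -339.46848954   22.09586354] pink (2306, 'mean', array([ 484.3, -260.5], dtype=float32), 'rect', array([ 480.8, -259. ]), array([ 51.1, 125.2]), 88.2)
ring (408, 'mean', array([ 482. , -191.2], dtype=float32), 'rect', array([ 481.6, -187.5]), array([30.6, 48.9]), 78.7)
ruler line slope deg -1.647101234535183 y at 480 -341.7944279848133 width 36.86094600707882
[np.float64(67.9), np.float64(67.9), np.float64(67.9)]
```

```bash

python3 -m handwheel '[[-1,[-0.1,0.15,2.5],[0,0,0]],[-1,[-0.1,0.15,4.5],[0,0,0]],[-1,[-0.1,0.15,5.3],[0,0,0]],[-1,[-0.1,0.15,5.3],[0,0,0]],[-1,[-0.1,0.15,5.3],[0,0,0]]]' | grep -E "eef|t_force:"
python3 -m handwheel '[[-1,[0,0,0.1],[0,0,0]],[-1,[0,0,0.2],[0,0,0]],[-1,[0,0,0.2],[0,0,0]]]' | grep -E "eef|t_force:"
python3 -m handwheel '[[-1,[0,0,0.1],[0,0,0]],[-1,[0,0,0.15],[0,0,0]],[-1,[0,0,0.15],[0,0,0]]]' | grep -E "eef|t_force:"
python3 - <<'E'
from m import *
go('w9',10); print([w('w9',288,v)[2].round(1) for v in(100,150,200)])
E
```

```text
eef_pos: [428.4, -341.7, -30.6]
wrist_force: [-0.1, -0.0, -0.1]
eef_pos: [428.0, -341.3, -33.1]
wrist_force: [-0.2, 0.3, -0.6]
eef_pos: [427.7, -340.9, -35.2]
wrist_force: [-0.5, 0.1, 0.6]
[ 427.73226065 -340.93949727  -35.18426877] pink (3725, 'mean', array([ 485.8, -261.9], dtype=float32), 'rect', array([ 480.8, -258.9]), array([ 51.2, 125.5]), 88.2)Traceback (most recent call last):
  File "<stdin>", line 2, in <module>
  File "m.py", line 5, in go
    print('ring',seg(f,(105,120,60),(125,255,255),(60,20,245,300),5))
                 ~~~^^^^^^^^^^^^^^^^^^^^^^^^^^^^^^^^^^^^^^^^^^^^^^^^
  File "seg.py", line 7, in seg
    (c,s,a)=cv2.minAreaRect(P); return len(P),'mean',P.mean(0).round(1),'rect',np.round(c,1),np.round(s,1),round(a,1)
            ~~~~~~~~~~~~~~~^^^
cv2.error: OpenCV(4.12.0) /io/opencv/modules/imgproc/src/convhull.cpp:143: error: (-215:Assertion failed) total >= 0 && (depth == CV_32F || depth == CV_32S) in function 'convexHull'
```

```bash
python3 - <<'E'
from h import *
q=np.load('w9.npz');hsv=cv2.cvtColor(q['p'],cv2.COLOR_BGR2HSV)
m=(hsv[...,1]>90)&(hsv[...,0]<30)&(hsv[...,2]>60)
for v in range(20,250,25):
    x=np.nonzero(m[v,180:400])[0]+180
    if len(x)==0: continue
    runs=np.split(x,np.nonzero(np.diff(x)>2)[0]+1)
    runs=[r for r in runs if len(r)>2]
    print(v,[(r[0],r[-1],w('w9',r.mean(),v,5 if len(r)<25 else 11)[:2].round(1).tolist(),np.linalg.norm(w('w9',r[0],v,11)-w('w9',r[-1],v,11)).round(1)) for r in runs])
print([w('w9',288,v)[2].round(1) for v in(100,150,200)])
E
```

```text
20 [(np.int64(232), np.int64(238), [543.6, -322.9], np.float64(2.5)), (np.int64(244), np.int64(330), [540.2, -345.3], np.float64(35.5)), (np.int64(339), np.int64(345), [541.8, -369.1], np.float64(2.5))]
45 [(np.int64(232), np.int64(238), [531.9, -322.6], np.float64(2.5)), (np.int64(244), np.int64(330), [529.1, -344.9], np.float64(35.3)), (np.int64(340), np.int64(345), [530.1, -368.8], np.float64(2.1))]
70 [(np.int64(232), np.int64(238), [520.6, -322.2], np.float64(2.5)), (np.int64(244), np.int64(330), [518.4, -344.5], np.float64(35.3)), (np.int64(340), np.int64(346), [518.8, -368.6], np.float64(2.5))]
95 [(np.int64(233), np.int64(239), [509.5, -322.1], np.float64(2.5)), (np.int64(245), np.int64(330), [507.9, -344.3], np.float64(35.0)), (np.int64(340), np.int64(346), [507.7, -368.2], np.float64(2.5))]
120 [(np.int64(233), np.int64(239), [498.5, -321.5], np.float64(2.5)), (np.int64(245), np.int64(331), [497.5, -344.1], np.float64(35.7)), (np.int64(340), np.int64(346), [496.7, -368.0], np.float64(2.5))]
145 [(np.int64(234), np.int64(240), [487.5, -321.3], np.float64(2.6)), (np.int64(246
[... 290 characters left out ...]
474.5, -367.3], np.float64(2.6))]
195 [(np.int64(236), np.int64(242), [464.7, -320.5], np.float64(2.6)), (np.int64(247), np.int64(330), [465.4, -343.1], np.float64(36.0)), (np.int64(338), np.int64(344), [462.9, -366.8], np.float64(2.7))]
220 [(np.int64(237), np.int64(243), [452.7, -320.0], np.float64(2.7)), (np.int64(248), np.int64(329), [454.0, -342.6], np.float64(36.0)), (np.int64(337), np.int64(343), [450.9, -366.5], np.float64(2.7))]
245 [(np.int64(239), np.int64(245), [440.1, -319.8], np.float64(2.8)), (np.int64(249), np.int64(328), [441.9, -342.2], np.float64(36.1)), (np.int64(336), np.int64(342), [438.2, -366.2], np.float64(2.8))]
[np.float64(11.1), np.float64(11.7), np.float64(10.3)]
```

The ruler is centred in its outline to within 1 mm, about 3 mm above the floor. I'm releasing it.

```bash

python3 -m handwheel '[[-0.1,[0,0,0],[0,0,0]],[0.1,[0,0,0],[0,0,0]],[0.15,[0,0,0],[0,0,0]],[0.15,[0,0,-1],[0,0,0]],[0.15,[0,0,-4],[0,0,0]]]' | grep -E "eef|t_force:|wid"
python3 -m handwheel '[[0.15,[0,0,-5],[0,0,0]],[0.2,[0,0,-10],[0,0,0]],[0.3,[0,0,-12],[0,0,0]],[0.3,[0,0,-12],[0,0,0]],[0.3,[0,0,-12],[0,0,0]]]' | grep -E "eef|t_force:|wid"
python3 - <<'E'
from h import *
snap('wrist','w10')
q=np.load('w10.npz');hsv=cv2.cvtColor(q['p'],cv2.COLOR_BGR2HSV)
m=(hsv[...,1]>90)&(hsv[...,0]<30)&(hsv[...,2]>60)
for v in range(10,250,40):
    x=np.nonzero(m[v,180:400])[0]+180
    if len(x)==0: continue
    runs=[r for r in np.split(x,np.nonzero(np.diff(x)>1)[0]+1) if len(r)>1]
    print(v,[w('w10',r.mean(),v,5 if len(r)<12 else 8)[:2].round(1).tolist() for r in runs])
y=np.nonzero(m[:,288])[0]; print([(r[0],r[-1],w('w10',288,r[0],8)[:2].round(),w('w10',288,r[-1],8)[:2].round(),w('w10',288,r.mean())[2]) for r in np.split(y,np.nonzero(np.diff(y)>1)[0]+1)])
E
```

```text
eef_pos: [426.0, -338.9, 3.2]
wrist_force: [0.0, 0.4, 0.2]
width: 49.2
eef_pos: [427.8, -341.0, 125.4]
wrist_force: [-0.2, -0.5, -0.2]
width: 55.4
50 [[560.0, -323.5], [558.8, -347.2], [558.2, -370.0]]
90 [[522.1, -323.0], [520.8, -344.9], [520.3, -368.6]]
130 [[484.8, -321.3], [483.9, -344.4], [483.0, -367.9]]
170 [[447.0, -320.3], [446.6, -342.9], [445.2, -366.5]]
210 [[407.4, -319.0], [407.5, -341.4], [405.6, -365.3]]
[(np.int64(44), np.int64(46), array([ 564., -347.]), array([ 562., -346.]), np.float64(4.8147247158784126)), (np.int64(50), np.int64(218), array([ 558., -346.]), array([ 399., -340.]), np.float64(7.434139776837014)), (np.int64(222), np.int64(224), array([ 395., -340.]), array([ 393., -340.]), np.float64(5.488555736717785))]
```

```bash

python3 -m handwheel '[[0.5,[1.5,-2.5,0],[0,0,0]],[0.5,[4,-6.5,0],[0,0,0]],[0.5,[6.5,-10.8,0],[0,0,0]],[0.5,[8.8,-15,0],[0,0,0]],[0.5,[11,-19,0],[0,0,0]]]' | grep -E "eef|t_force:|wid"
python3 -m handwheel '[[0.5,[2.4,-4,0],[0,0,0]],[0.5,[4.8,-8,0],[0,0,0]],[0.5,[7,-12,0],[0,0,0]],[0.5,[8.5,-14.5,0],[0,0,0]],[0.5,[9.3,-15.5,0],[0,0,0.045]]]' | grep -E "eef|t_force:|wid"
python3 -m handwheel '[[0.5,[0,0,0],[0,0,0]],[0.5,[0,0,0],[0,0,0]],[0.5,[0,0,0],[0,0,0]]]' | grep -E "eef|t_force:|wid"
python3 - <<'E'
from seg import *
p,d=snap('wrist','w11');s=get_state();print(s['eef_pos'],s['tool_rot'])
hsv=cv2.cvtColor(p,cv2.COLOR_BGR2HSV); m=cv2.inRange(hsv,(160,80,50),(180,255,255)); n,l,st,c=cv2.connectedComponentsWithStats(m)
for i in range(1,n):
    if st[i,4]>200: print(st[i])
ys,xs=np.nonzero(m[:,200:380]); P=np.array([w('w11',x+200,y) for x,y in zip(xs,ys)]); P=P[(P[:,2]>25)&(P[:,2]<60)&(np.hypot(P[:,0]-643,P[:,1]+3)<80)]
print(len(P),P[:,2].min(),P[:,2].max(),cv2.minAreaRect(P[P[:,2]>40][:,:2].astype(np.float32)),np.percentile(P,[1,50,99],axis=0))
E
```

```text
eef_pos: [544.1, -152.7, 122.6]
wrist_force: [0.4, -1.0, 0.4]
width: 64.1
eef_pos: [642.8, -0.4, 122.0]
wrist_force: [0.1, -0.2, -1.1]
width: 64.2
eef_pos: [642.4, -4.7, 123.8]
wrist_force: [0.2, -0.9, 0.5]
width: 64.5
[642.60187257  -4.8325566  124.19275606] [-3.13888014e+00  1.30324378e-01  2.22103939e-03]
[ 427  102   76   83 3279]
[ 268  130   39  125 4390]
[476 253  45  82 265]
4346 33.95273516257686 51.92184238189634 ((645.8709106445312, -4.70722770690918), (29.879478454589844, 107.78239440917969), 86.06028747558594) [[594.99430877 -21.40109158  41.57204951]
 [651.80215339  -5.30249982  46.99174333]
 [699.10515777  11.1690286   50.5511204 ]]
```

```bash

python3 -m handwheel '[[0.5,[0,0,4],[0,0,0]],[0.5,[0.1,0,8],[0,0,-0.014]],[0.5,[0.1,0,11.5],[0,0,-0.014]],[0.5,[0.1,0,13.5],[0,0,-0.014]],[0.5,[0.1,0,13.9],[0,0,-0.014]]]' | grep -E "eef|t_force:|wid"
python3 -m handwheel '[[0.1,[0,0,0],[0,0,0]],[-0.2,[0,0,0],[0,0,0]],[-0.5,[0,0,0],[0,0,0]],[-1,[0,0,0],[0,0,0]],[-1,[0,0,0],[0,0,0]]]' 40 | grep -E "eef|force:|wid"
```

```text
eef_pos: [641.3, -4.5, -17.5]
wrist_force: [0.2, 0.2, 0.4]
width: 63.9
eef_pos: [646.2, -4.4, -11.9]
wrist_force: [-1.0, -1.6, 6.2]
width: 29.2
grasp_force: 41.6
```

```bash

python3 -m handwheel '[[-1,[0,0,-0.5],[0,0,0]],[-1,[0,0,-1.5],[0,0,0]],[-1,[0,0,-4],[0,0,0]],[-1,[0,0,-7],[0,0,0]],[-1,[0,0,-9],[0,0,0]]]' | grep -E "eef|force:|wid"
python3 -m handwheel '[[-1,[0,0,0],[0,0,0]],[-1,[0,0,0],[0,0,0]],[-1,[0,0,0],[0,0,0]]]' | grep -E "eef|force:|wid"
python3 - <<'E'
from seg import *
p,d=snap('wrist','w12');s=get_state();print(s['eef_pos'],s['tool_rot'])
hsv=cv2.cvtColor(p,cv2.COLOR_BGR2HSV); m=cv2.inRange(hsv,(160,80,50),(180,255,255))
ys,xs=np.nonzero(m[:,230:350]); P=np.array([w('w12',x+230,y) for x,y in zip(xs,ys)]); P=P[(P[:,2]>70)]
print(len(P),cv2.minAreaRect(P[:,:2].astype(np.float32)),np.percentile(P,[1,50,99],axis=0))
far=P[P[:,0]>P[:,0].max()-6];near=P[P[:,0]<P[:,0].min()+15];print(far.mean(0),near.mean(0))
np.save('st.npy',P)
T=np.array([480.7,-258.9,s['eef_pos'][2]]);print(tool(T-s['eef_pos']))
E
```

```text
eef_pos: [645.2, -3.8, 78.5]
wrist_force: [0.1, -0.8, -0.7]
width: 28.9
grasp_force: 40.5
eef_pos: [643.1, -3.6, 74.2]
wrist_force: [-0.9, 0.1, -1.2]
width: 29.0
grasp_force: 40.5
[643.02435752  -3.54333967  73.94692362] [-3.13917477  0.10709228  0.00512752]
13420 ((657.224609375, -5.92176628112793), (31.856887817382812, 119.4985122680664), 84.54620361328125) [[601.00929395 -21.07151466 124.03578199]
 [660.91361526  -5.59428018 133.52023293]
 [697.12698401  10.36323164 136.99137531]]
[716.9028696   -9.51127155 255.86499234] [605.65550158  -2.33943124 130.76586383]
[-14.45437696  26.5825504    0.03480489]
```

```bash
python3 - <<'E'
from h import *
q=np.load('w11.npz');print('near end top cam',[w('top0',275+90/5,155+v/5,z)[:2].round(1).tolist() for v in(213,217) for z in(0,14)])
for v in range(100,140,2): print(v,w('w11',288,v).round(1).tolist(),q['p'][v,288].tolist())
E
```

```text
near end top cam [[595.9, 0.1], [593.1, 0.7], [593.3, 0.1], [590.5, 0.7]]
100 [725.9, -12.0, 0.4] [161, 168, 163]
102 [724.0, -11.8, -0.6] [161, 166, 160]
104 [722.1, -11.6, -0.3] [163, 169, 162]
106 [720.3, -11.5, 0.1] [164, 168, 162]
108 [718.4, -11.3, -1.0] [159, 165, 159]
110 [716.5, -11.2, 0.1] [161, 165, 159]
112 [714.6, -11.0, -0.2] [164, 169, 163]
114 [712.8, -10.9, 0.2] [164, 168, 162]
116 [710.9, -10.7, 0.1] [162, 168, 162]
118 [709.1, -10.5, 1.8] [162, 168, 162]
120 [707.1, -10.4, -0.3] [161, 167, 161]
122 [705.2, -10.2, -0.8] [158, 164, 157]
124 [703.4, -10.1, -0.1] [159, 165, 159]
126 [701.5, -9.9, 0.4] [130, 132, 127]
128 [700.0, -9.8, 6.3] [41, 43, 41]
130 [698.6, -9.7, 13.8] [34, 31, 60]
132 [698.9, -9.8, 45.5] [50, 47, 114]
134 [697.5, -9.6, 49.0] [76, 71, 167]
136 [695.8, -9.5, 47.8] [86, 78, 181]
138 [694.5, -9.4, 50.5] [92, 84, 192]
```

```bash

python3 -m handwheel '[[-1,[-1,1.8,0],[0,0,0]],[-1,[-3,5.4,0],[0,0,0]],[-1,[-5,9.2,0],[0,0,0]],[-1,[-7,12.8,0],[0,0,0]],[-1,[-9,16.4,0],[0,0,0]]]' | grep -E "eef|t_force:|wid"
python3 -m handwheel '[[-1,[-2,3.7,0],[0,0,0]],[-1,[-3.8,7,0],[0,0,-0.04]],[-1,[-5,9,0],[0,0,-0.04]],[-1,[-5.6,10.2,1],[0,0,-0.04]],[-1,[-5.6,10.2,3],[0,0,-0.04]]]' | grep -E "eef|t_force:|wid"
python3 -m handwheel '[[-1,[0,0,1],[0,0,0]],[-1,[0,0,1],[0,0,0]],[-1,[0,0,1],[0,0,0]],[-1,[0,0,1],[0,0,0]]]' | grep -E "eef|t_force:|wid"
python3 - <<'E'
from h import *
p,d=snap('wrist','w13');s=get_state();print(s['eef_pos'],s['tool_rot'])
cv2.imwrite('pics/w13.png',cv2.resize(p,None,fx=1.4,fy=1.4))
for v in range(10,140,4): print(v,w('w13',288,v).round(0).tolist(),p[v,288].tolist())
E
```

```text
eef_pos: [541.6, -162.0, 74.4]
wrist_force: [0.7, -0.0, -0.9]
width: 29.3
eef_pos: [480.7, -261.4, 45.8]
wrist_force: [0.8, -0.0, -1.4]
width: 28.9
eef_pos: [481.4, -259.1, 36.4]
wrist_force: [0.4, 0.1, -1.7]
width: 29.0
[ 481.4849334  -259.32726223   36.6090264 ] [ 3.14044348e+00 -4.29749212e-02  1.67031887e-03]
10 [625.0, -264.0, 0.0] [141, 145, 140]
14 [622.0, -263.0, 0.0] [136, 140, 135]
18 [620.0, -263.0, -1.0] [132, 137, 131]
22 [616.0, -263.0, 1.0] [133, 138, 131]
26 [614.0, -263.0, -0.0] [130, 135, 131]
30 [611.0, -263.0, -0.0] [130, 132, 127]
34 [608.0, -263.0, -0.0] [131, 135, 130]
38 [605.0, -263.0, 1.0] [136, 143, 136]
42 [602.0, -263.0, -1.0] [135, 140, 134]
46 [599.0, -263.0, 1.0] [137, 143, 138]
50 [596.0, -263.0, 1.0] [136, 141, 137]
54 [594.0, -263.0, 0.0] [132, 138, 132]
58 [589.0, -263.0, 10.0] [156, 135, 109]
62 [587.0, -263.0, 10.0] [105, 89, 71]
66 [585.0, -262.0, 6.0] [196, 196, 194]
70 [582.0, -262.0, 6.0] [197, 198, 198]
74 [579.0, -262.0, 5.0] [198, 198, 197]
78 [577.0, -262.0, 4.0] [197, 197, 197]
82 [574.0, -262.0, 6.0] [196, 198, 195]
86 [572.0, -262.0, 4.0] [196, 198, 196]
90 [569.0, -262.0, 6.0] [197, 198, 196]
94 [566.0, -262.0, 4.0] [196, 197, 195]
98 [564.0, -262.0, 6.0] [196, 197, 197]
102 [561.0, -262.0, 5.0] [197, 197, 196]
106 [558.0, -262.0, 5.0] [198, 198, 197]
110 [556.0, -262.0, 6.0] [197, 198, 196]
114 [553.0, -262.0, 5.0] [194, 197, 196]
118 [550.0, -261.0, 5.0] [196, 197, 195]
122 [548.0, -261.0, 5.0] [197, 198, 196]
126 [545.0, -261.0, 4.0] [198, 198, 196]
130 [543.0, -261.0, 6.0] [127, 110, 196]
134 [540.0, -261.0, 5.0] [143, 146, 176]
138 [537.0, -261.0, 4.0] [151, 165, 165]
```

```bash
cat > st.py <<'E'
from h import *
def st(f,zoff):
    q=np.load(f+'.npz');p=q['p'];hsv=cv2.cvtColor(p,cv2.COLOR_BGR2HSV)
    m=cv2.inRange(hsv,(160,80,50),(180,255,255))>0
    ys,xs=np.nonzero(m[:,200:380]); P=np.array([w(f,x+200,y) for x,y in zip(xs,ys)])
    T=P[(P[:,2]>zoff+38)&(P[:,2]<zoff+54)]; F=P[P[:,2]<9]
    print('arm',cv2.minAreaRect(T[:,:2].astype(np.float32)),'outline',cv2.minAreaRect(F[:,:2].astype(np.float32)) if len(F)>3 else 0)
    # lateral mids
    for x in(500,515,530):
        a=T[abs(T[:,0]-x)<2];print(x,'arm mid y',(a[:,1].min()+a[:,1].max())/2,'outline L/R',[F[(abs(F[:,0]-x)<3)&(g*(F[:,1]+259)>15)][:,1].mean().round(1) for g in(1,-1)])
    for v in range(130,200,3):
        W=w(f,288,v)
        print(v,W.round(1).tolist(),p[v,288].tolist())
E
python3 -c "
from st import *
st('w13',48.5)"
```

```text
arm ((485.6690368652344, -260.1531982421875), (30.210805892944336, 99.10699462890625), 88.51704406738281) outline ((451.2425537109375, -257.4183349609375), (50.215003967285156, 183.51519775390625), 87.57621002197266)
500 arm mid y -260.15845381646926 outline L/R [np.float64(-235.0), np.float64(nan)]
515 arm mid y -260.38937941540536 outline L/R [np.float64(-235.5), np.float64(-285.2)]
530 arm mid y -261.1196498333462 outline L/R [np.float64(-236.8), np.float64(-284.8)]
130 [542.6, -261.3, 6.4] [127, 110, 196]
133 [540.7, -261.2, 6.1] [117, 104, 189]
136 [538.6, -261.1, 5.1] [192, 194, 194]
139 [536.6, -261.1, 4.4] [134, 153, 152]
142 [534.7, -261.0, 5.2] [131, 151, 150]
145 [532.8, -261.0, 6.3] [136, 155, 155]
148 [535.8, -261.1, 50.8] [69, 80, 79]
151 [534.8, -261.1, 55.0] [12, 15, 10]
154 [533.9, -261.1, 59.7] [48, 47, 45]
157 [533.9, -261.1, 70.8] [43, 45, 56]
160 [534.9, -261.1, 86.5] [34, 31, 79]
163 [534.5, -261.1, 92.0] [39, 36, 88]
166 [534.1, -261.1, 96.4] [49, 43, 115]
169 [533.0, -261.1, 96.7] [61, 56, 143]
172 [531.9, -261.0, 96.9] [65, 60, 150]
175 [530.8, -261.0, 97.4] [72, 68, 157]
178 [529.9, -261.0, 98.5] [75, 67, 159]
181 [528.8, -261.0, 99.1] [72, 65, 159]
184 [527.5, -260.9, 98.1] [72, 66, 157]
187 [526.3, -260.9, 97.9] [72, 66, 158]
190 [524.9, -260.8, 97.2] [69, 63, 156]
193 [523.8, -260.8, 97.7] [74, 65, 158]
196 [522.9, -260.8, 98.7] [73, 67, 158]
199 [521.4, -260.7, 97.6] [74, 66, 159]st.py:10: RuntimeWarning: Mean of empty slice.
  a=T[abs(T[:,0]-x)<2];print(x,'arm mid y',(a[:,1].min()+a[:,1].max())/2,'outline L/R',[F[(abs(F[:,0]-x)<3)&(g*(F[:,1]+259)>15)][:,1].mean().round(1) for g in(1,-1)])
  ret = ret.dtype.type(ret / rcount)
```

```bash

python3 -m handwheel '[[-1,[0,0,2],[0,0,0]],[-1,[0,0,3.5],[0,0,0]],[-1,[0,0,4],[0,0,0]],[-1,[0,0,4],[0,0,0]],[-1,[0,0,4],[0,0,0]]]' | grep -E "eef|t_force:"
python3 -m handwheel '[[-1,[0,0,0.1],[0,0,0]],[-1,[0,0,0.2],[0,0,0]],[-1,[0,0,0.2],[0,0,0]]]' | grep -E "eef|t_force:"
python3 -m handwheel '[[-1,[0,0,0.1],[0,0,0]],[-1,[0,0,0.15],[0,0,0]],[-1,[0,0,0.15],[0,0,0]]]' | grep -E "eef|t_force:"
```

```text
eef_pos: [481.0, -259.5, -3.8]
wrist_force: [-0.8, 0.3, -1.9]
eef_pos: [480.8, -259.4, -5.9]
wrist_force: [-0.4, -0.5, -1.6]
eef_pos: [480.6, -259.3, -7.7]
wrist_force: [-0.5, 0.1, -1.5]
```

```bash

python3 -m handwheel '[[-1,[0,0,0.1],[0,0,0]],[-1,[0,0,0.1],[0,0,0]]]' | grep -E "eef|t_force:"
python3 -m handwheel '[[-1,[0,0,0.1],[0,0,0]],[-1,[0,0,0.1],[0,0,0]]]' | grep -E "eef|t_force:"
python3 -c "
from st import *
snap('wrist','w14')
q=np.load('w14.npz')
for v in range(100,170,3): print(v,w('w14',288,v).round(1).tolist(),q['p'][v,288].tolist())"
```

```text
eef_pos: [480.7, -259.4, -7.9]
wrist_force: [-3.1, 1.3, 5.0]
eef_pos: [480.7, -259.4, -7.9]
wrist_force: [-7.0, 3.9, 14.9]
100 [559.9, -262.1, 6.2] [193, 196, 194]
103 [558.4, -262.0, 6.2] [192, 195, 192]
106 [556.8, -262.0, 4.9] [194, 196, 195]
109 [555.3, -262.0, 7.0] [194, 194, 193]
112 [553.7, -261.9, 6.3] [195, 195, 194]
115 [552.2, -261.9, 5.5] [196, 196, 195]
118 [550.6, -261.8, 5.9] [194, 195, 193]
121 [549.1, -261.8, 5.3] [193, 195, 193]
124 [547.5, -261.7, 5.6] [194, 196, 195]
127 [546.0, -261.7, 5.7] [193, 193, 193]
130 [544.4, -261.6, 5.3] [195, 195, 193]
133 [542.8, -261.6, 4.8] [103, 93, 171]
136 [541.2, -261.5, 5.2] [63, 46, 156]
139 [539.7, -261.5, 5.3] [123, 139, 149]
142 [538.1, -261.5, 5.2] [129, 149, 148]
145 [536.5, -261.4, 5.3] [131, 152, 150]
148 [535.4, -261.4, 9.2] [57, 66, 66]
151 [534.2, -261.4, 12.1] [11, 9, 9]
154 [533.2, -261.3, 15.4] [48, 50, 48]
157 [533.4, -261.4, 27.6] [42, 43, 55]
160 [534.3, -261.4, 42.6] [32, 29, 76]
163 [533.8, -261.4, 47.3] [34, 30, 82]
166 [533.3, -261.4, 51.1] [49, 44, 111]
169 [532.4, -261.4, 52.9] [63, 57, 140]
```

```bash

python3 -m handwheel '[[-1,[0,0,-0.2],[0,0,0]],[-0.1,[0,0,-0.2],[0,0,0]],[0.2,[0,0,-0.2],[0,0,0]],[0.2,[0,0,-0.2],[0,0,0]],[0.2,[0,0,-1],[0,0,0]]]' | grep -E "eef|t_force:|wid"
python3 -m handwheel '[[0.2,[0,0,-4],[0,0,0]],[0.2,[0,0,-8],[0,0,0]],[0.2,[0,0,-12],[0,0,0]],[0.2,[0,0,-12],[0,0,0]],[0.2,[0,0,-12],[0,0,0]]]' | grep -E "eef|t_force:|wid"
python3 - <<'E'
from st import *
snap('wrist','w15'); st('w15',5)
s=get_state();T=np.array([428,0.5,0]);print(s['eef_pos'],tool((T-s['eef_pos'])*[1,1,0]))
E
```

```text
eef_pos: [479.8, -258.6, -0.5]
wrist_force: [-0.9, 0.0, -1.0]
width: 51.1
eef_pos: [481.5, -259.9, 122.0]
wrist_force: [-0.9, 0.2, -0.7]
width: 51.2
arm ((481.5318908691406, -260.81396484375), (29.948476791381836, 106.1991958618164), 87.8178482055664) outline ((539.4755249023438, -246.1302490234375), (252.10177612304688, 77.25269317626953), 12.535396575927734)
500 arm mid y -261.30833799049515 outline L/R [np.float64(-236.2), np.float64(-283.8)]
515 arm mid y -261.3419236252842 outline L/R [np.float64(-236.4), np.float64(-284.8)]
530 arm mid y -261.8059746233021 outline L/R [np.float64(-237.1), np.float64(-285.1)]
130 [538.0, -262.0, 6.3] [199, 202, 199]
133 [535.5, -262.0, 10.3] [121, 124, 122]
136 [534.8, -261.9, 38.3] [32, 31, 56]
139 [533.3, -261.9, 49.9] [52, 46, 118]
142 [531.4, -261.8, 54.6] [69, 64, 154]
145 [529.1, -261.8, 54.7] [76, 70, 162]
148 [526.6, -261.7, 53.2] [77, 70, 164]
151 [524.3, -261.6, 53.6] [76, 69, 162]
154 [521.8, -261.5, 52.4] [77, 71, 163]
157 [519.6, -261.5, 53.6] [71, 66, 159]
160 [517.3, -261.4, 53.9] [71, 66, 161]
163 [514.7, -261.3, 52.8] [73, 68, 161]
166 [512.2, -261.3, 51.8] [74, 67, 160]
169 [509.9, -261.2, 52.5] [73, 66, 159]
172 [507.3, -261.1, 51.4] [73, 67, 162]
175 [505.2, -261.0, 53.1] [76, 70, 163]
178 [502.6, -261.0, 52.2] [74, 68, 160]
181 [500.0, -260.9, 51.3] [74, 68, 160]
184 [497.5, -260.8, 51.2] [72, 69, 160]
187 [495.4, -260.8, 52.4] [74, 68, 159]
190 [492.6, -260.7, 50.9] [75, 68, 162]
193 [490.4, -260.6, 52.2] [71, 67, 158]
196 [487.7, -260.5, 51.5] [72, 67, 160]
199 [485.2, -260.5, 51.5] [73, 68, 160]
[ 480.49717421 -259.13850048  120.39125205] [-5.98014134e+00 -2.58054055e+01 -1.15710521e-03]
```

```bash

python3 -m handwheel '[[0.5,[-0.6,-2.6,0],[0,0,0]],[0.5,[-1.5,-6.8,0],[0,0,0]],[0.5,[-2.5,-11.2,0],[0,0,0]],[0.5,[-3.4,-15.5,0],[0,0,0]],[0.5,[-4.3,-19.5,0],[0,0,0]]]' | grep -E "eef|t_force:|wid"
python3 -m handwheel '[[0.5,[-1,-4,0],[0,0,0]],[0.5,[-1.3,-6,0],[0,0,0]],[0.5,[-1.3,-6,0],[0,0,0]],[0.5,[-1.3,-6,0],[0,0,0]],[0.5,[-1.3,-6,0],[0,0,0]]]' | grep -E "eef|t_force:|wid"
cat > bt.py <<'E'
from h import *
def bt(f,z0=0):
    p,d=snap('wrist',f);s=get_state();print(s['eef_pos'])
    q=np.load(f+'.npz');hsv=cv2.cvtColor(p,cv2.COLOR_BGR2HSV);m=cv2.inRange(hsv,(98,110,40),(125,255,255))
    n,l,stt,c=cv2.connectedComponentsWithStats(m)
    for i in range(1,n):
        if stt[i,4]<60: continue
        ys,xs=np.nonzero(l==i); k=max(1,len(xs)//400)
        P=np.array([w(f,x,y) for x,y in zip(xs[::k],ys[::k])]); print(stt[i],np.median(P,0).round(1),P.min(0).round(1),P.max(0).round(1))
    return s
E
python3 -c "
from bt import *
bt('w16')
for v in range(200,300,5): print(v,[w('w16',u,v).round(0).tolist() for u in(278,288,298)])"
```

```text
eef_pos: [441.1, -60.9, 118.6]
wrist_force: [-0.1, 0.5, 0.6]
width: 64.1
eef_pos: [431.8, -3.6, 119.8]
wrist_force: [0.0, 0.6, 0.5]
width: 64.2
[431.88306768  -3.79393286 119.97424529]
[442 113  40  49 362] [ 483.8 -175.     6.1] [ 458.5 -204.     4.2] [507.5  -6.5 301.7]
[276 195  22  26 447] [431.7  -3.   61.7] [399.6 -11.   -2. ] [505.4   5.5 301.7]
200 [[436.0, 4.0, 53.0], [438.0, -4.0, 63.0], [433.0, -12.0, 43.0]]
205 [[434.0, 4.0, 62.0], [434.0, -4.0, 63.0], [432.0, -12.0, 57.0]]
210 [[430.0, 4.0, 62.0], [430.0, -4.0, 62.0], [430.0, -12.0, 62.0]]
215 [[426.0, 4.0, 62.0], [426.0, -4.0, 62.0], [418.0, -12.0, 38.0]]
220 [[400.0, 7.0, -0.0], [422.0, -4.0, 62.0], [400.0, -13.0, 0.0]]
225 [[395.0, 7.0, -1.0], [395.0, -3.0, -0.0], [395.0, -13.0, 0.0]]
230 [[390.0, 7.0, -0.0], [389.0, -3.0, -1.0], [389.0, -12.0, -0.0]]
235 [[385.0, 8.0, 0.0], [384.0, -2.0, -0.0], [384.0, -12.0, 0.0]]
240 [[379.0, 8.0, -0.0], [379.0, -2.0, 0.0], [378.0, -12.0, -1.0]]
245 [[374.0, 8.0, -1.0], [374.0, -2.0, 0.0], [373.0, -12.0, -0.0]]
250 [[368.0, 8.0, -0.0], [367.0, -2.0, -2.0], [367.0, -12.0, -0.0]]
255 [[363.0, 9.0, 0.0], [362.0, -2.0, -0.0], [362.0, -12.0, 0.0]]
260 [[356.0, 9.0, -1.0], [357.0, -2.0, 1.0], [357.0, -12.0, 2.0]]
265 [[351.0, 9.0, 1.0], [351.0, -1.0, 0.0], [351.0, -12.0, 1.0]]
270 [[345.0, 9.0, 1.0], [344.0, -1.0, -1.0], [345.0, -12.0, 1.0]]
275 [[338.0, 10.0, -1.0], [339.0, -1.0, 0.0], [338.0, -11.0, -0.0]]
280 [[333.0, 10.0, -0.0], [333.0, -1.0, 1.0], [332.0, -11.0, -1.0]]
285 [[326.0, 10.0, -1.0], [326.0, -1.0, -0.0], [326.0, -11.0, -1.0]]
290 [[320.0, 10.0, -0.0], [319.0, -0.0, -1.0], [319.0, -11.0, -1.0]]
295 [[314.0, 11.0, -0.0], [314.0, -0.0, -0.0], [313.0, -11.0, -0.0]]
```

```bash

python3 -c "
from bt import *
for v in range(320,420,10): print(v,[w('w16',u,v).round(0).tolist() for u in(278,298)])"
python3 -m handwheel '[[0.5,[-0.2,0,4],[0,0,0]],[0.5,[-0.2,0,7.5],[0,0,0]],[0.5,[-0.2,0,9.5],[0,0,0]],[0.5,[-0.2,0,9.5],[0,0,0]],[0.5,[-0.2,0,9.5],[0,0,0]]]' | grep -E "eef|t_force:|wid"
```

```text
320 [[280.0, 12.0, 0.0], [278.0, -10.0, -1.0]]
330 [[266.0, 13.0, 1.0], [265.0, -10.0, 1.0]]
340 [[250.0, 14.0, 1.0], [248.0, -10.0, -0.0]]
350 [[233.0, 14.0, 0.0], [232.0, -10.0, 0.0]]
360 [[441.0, -2.0, 234.0], [441.0, -7.0, 235.0]]
370 [[442.0, -2.0, 239.0], [441.0, -7.0, 239.0]]
380 [[442.0, -2.0, 244.0], [442.0, -7.0, 243.0]]
390 [[443.0, -2.0, 247.0], [442.0, -7.0, 247.0]]
400 [[442.0, -2.0, 250.0], [441.0, -7.0, 249.0]]
410 [[442.0, -2.0, 253.0], [443.0, -7.0, 254.0]]
eef_pos: [430.1, -3.5, 25.6]
wrist_force: [0.7, 1.3, -0.0]
width: 64.0
```

```bash

python3 -m handwheel '[[0.5,[0,0,2],[0,0,0]],[0.5,[0,0,4],[0,0,0]],[0.5,[0,0,5],[0,0,0]],[0.5,[0,0,5],[0,0,0]]]' | grep -E "eef|t_force:|wid"
python3 -m handwheel '[[0.2,[0,0,0],[0,0,0]],[0,[0,0,0],[0,0,0]],[-0.2,[0,0,0],[0,0,0]],[-1,[0,0,0],[0,0,0]],[-1,[0,0,0],[0,0,0]]]' 25 | grep -E "eef|force:|wid"
python3 -m handwheel '[[-1,[0,0,-0.5],[0,0,0]],[-1,[0,0,-2],[0,0,0]],[-1,[0,0,-4],[0,0,0]],[-1,[0,0,-6],[0,0,0]],[-1,[0,0,-6],[0,0,0]]]' | grep -E "eef|force:|wid"
python3 -c "
from bt import *
s=bt('w17');print(s['t'],tool([483.8-s['eef_pos'][0],-178.5-s['eef_pos'][1],0]))"
```

```text
eef_pos: [429.8, -3.0, -24.6]
wrist_force: [-0.1, 0.1, 0.3]
width: 64.1
eef_pos: [431.0, -3.0, -23.4]
wrist_force: [-1.3, 0.5, 5.1]
width: 35.0
grasp_force: 24.4
eef_pos: [432.4, -3.4, 38.2]
wrist_force: [0.3, -0.3, -1.5]
width: 35.0
grasp_force: 25.1
[431.33820517  -3.13077643  36.87423175]
[487 119  46  61 519] [ 484.5 -173.8    6. ] [ 458.9 -204.4    4.2] [507.2  -5.9 220.6]
[ 266  285   48   57 2211] [435.5  -4.4 123.1] [334.  -13.    0.4] [504.8  16.9 220.6]
25.6 [ 5.73597431 17.38284282  0.03767395]
```

```bash

python3 -m handwheel '[[-1,[0.6,2,0],[0,0,0]],[-1,[1.9,6,0],[0,0,0]],[-1,[3.3,10,0],[0,0,0]],[-1,[4.6,14,0],[0,0,0]],[-1,[5.6,17.3,0],[0,0,0]]]' | grep -E "eef|t_force:|wid"
python3 -m handwheel '[[-1,[0,0,2],[0,0,0]],[-1,[0,0,3],[0,0,0]],[-1,[0,0,3],[0,0,0]],[-1,[0,0,3],[0,0,0]],[-1,[0,0,3],[0,0,0]]]' | grep -E "eef|force:|wid"
cat > rg.py <<'E'
from h import *
import scipy.optimize as so
def rg(f):
    p,d=snap('wrist',f);s=get_state();hsv=cv2.cvtColor(p,cv2.COLOR_BGR2HSV);m=cv2.inRange(hsv,(98,110,40),(125,255,255))
    ys,xs=np.nonzero(m[60:330,180:400]);P=np.array([w(f,x+180,y+60) for x,y in zip(xs,ys)])
    F=P[(P[:,2]<9)&(P[:,2]>1)&(np.hypot(P[:,0]-483,P[:,1]+179)<34)];C=P[(P[:,2]>40)&(np.hypot(P[:,0]-483,P[:,1]+179)<25)]
    r=so.least_squares(lambda a:np.hypot(F[:,0]-a[0],F[:,1]-a[1])-a[2],[483,-179,24],loss='soft_l1')
    T=C[C[:,2]>np.percentile(C[:,2],95)-3] if len(C) else C
    print(s['t'],s['eef_pos'],'ring',len(F),r.x.round(1),'cap',len(C),(T.min(0).round(1),T.max(0).round(1),T.mean(0).round(1)) if len(T) else 0)
E
python3 -c "
from rg import *
rg('w18')"
```

```text
eef_pos: [480.9, -179.1, 34.4]
wrist_force: [0.1, 0.4, -0.4]
width: 35.1
eef_pos: [481.2, -176.7, 5.8]
wrist_force: [0.2, 0.8, -0.5]
width: 34.8
grasp_force: 25.2
26.65 [ 481.43062415 -176.88995103    6.01461988] ring 826 [ 483.1 -179.2   23. ] cap 1816 (array([ 477.1, -186. ,   88.8]), array([ 490.3, -169. ,   92.7]), array([ 483.8, -177.7,   90.9]))
```

```bash

python3 -m handwheel '[[-1,[0.15,0.17,1],[0,0,0]],[-1,[0.15,0.17,2],[0,0,0]],[-1,[0.15,0.17,2.1],[0,0,0]],[-1,[0.15,0.17,2.1],[0,0,0]]]' | grep -E "eef|t_force:|wid"
python3 -m handwheel '[[-1,[0,0,0.1],[0,0,0]],[-1,[0,0,0.1],[0,0,0]]]' | grep -E "eef|t_force:"
python3 -m handwheel '[[-1,[0,0,0.1],[0,0,0]],[-1,[0,0,0.1],[0,0,0]]]' | grep -E "eef|t_force:"
python3 -c "
from rg import *
rg('w19')"
```

```text
eef_pos: [481.8, -178.6, -16.4]
wrist_force: [0.2, -0.4, -0.1]
width: 35.2
eef_pos: [482.6, -179.1, -16.5]
wrist_force: [0.6, 0.3, -0.4]
eef_pos: [482.5, -179.1, -17.6]
wrist_force: [-0.3, -0.2, 0.3]
27.5 [ 482.49197547 -179.0675517   -17.5165746 ] ring 830 [ 483.1 -179.2   23. ] cap 1817 (array([ 478.5, -188.4,   65.5]), array([ 491.9, -171.4,   69.5]), array([ 485.1, -180.1,   67.6]))
```

```bash

python3 -m handwheel '[[-1,[0,0,0.1],[0,0,0]],[-1,[0,0,0.1],[0,0,0]]]' | grep -E "eef|t_force:"
python3 -m handwheel '[[-1,[0,0,0.05],[0,0,0]],[-1,[0,0,0.05],[0,0,0]]]' | grep -E "eef|t_force:"
```

```text
eef_pos: [482.4, -179.0, -18.7]
wrist_force: [-0.4, 0.2, -0.9]
eef_pos: [482.4, -179.0, -19.2]
wrist_force: [-0.3, 0.7, -0.9]
```

```bash

python3 -m handwheel '[[-1,[0,0,0.05],[0,0,0]],[-1,[0,0,0.05],[0,0,0]]]' | grep -E "eef|t_force:"
python3 -m handwheel '[[-1,[0,0,0.05],[0,0,0]],[-1,[0,0,0.05],[0,0,0]]]' | grep -E "eef|t_force:"
```

```text
eef_pos: [482.5, -179.0, -19.4]
wrist_force: [-1.9, 0.6, 2.3]
eef_pos: [482.6, -179.1, -19.4]
wrist_force: [-3.6, 1.4, 8.0]
```

```bash

python3 -m handwheel '[[-1,[0,0,-0.1],[0,0,0]],[-0.1,[0,0,-0.1],[0,0,0]],[0.1,[0,0,-0.1],[0,0,0]],[0.2,[0,0,-0.1],[0,0,0]],[0.2,[0,0,-1],[0,0,0]]]' | grep -E "eef|t_force:|wid"
python3 -m handwheel '[[0.2,[0,0,-3],[0,0,0]],[0.2,[0,0,-7],[0,0,0]],[0.2,[0,0,-11],[0,0,0]],[0.2,[0,0,-15],[0,0,0]],[0.2,[0,0,-18],[0,0,0]]]' | grep -E "eef|t_force:|wid"
python3 -m handwheel '[[0.2,[-3,-2,0],[0,0,0]],[0.2,[-6,-5,0],[0,0,0]],[0.2,[-6,-5,0],[0,0,0]],[0.2,[-6,-5,0],[0,0,0]]]' | grep -E "eef|t_force:|wid"
python3 -c "
from rg import *
rg('w20')
p=np.load('w20.npz')['p'];a=cv2.resize(p,None,fx=1.0,fy=1.0)
s,_=snap('scene','s9');b=cv2.resize(s[100:380,40:400],(560,420))
cv2.imwrite('pics/fin.png',cv2.resize(np.hstack([a[:, :],b]),(800,300),interpolation=cv2.INTER_AREA))"
```

```text
eef_pos: [481.4, -178.3, -11.0]
wrist_force: [-0.0, -0.6, -0.0]
width: 51.1
eef_pos: [483.2, -179.4, 173.4]
wrist_force: [0.1, -0.5, 1.0]
width: 51.1
eef_pos: [423.8, -127.1, 170.7]
wrist_force: [-1.1, -0.5, 1.3]
width: 51.3
29.75 [ 424.45586967 -127.69856803  170.7472747 ] ring 258 [ 482.9 -179.7   23. ] cap 310 (array([ 472.9, -188.6,   64.3]), array([ 489.9, -171.3,   67.7]), array([ 481.5, -179.6,   66. ]))
```

View pics/fin.png

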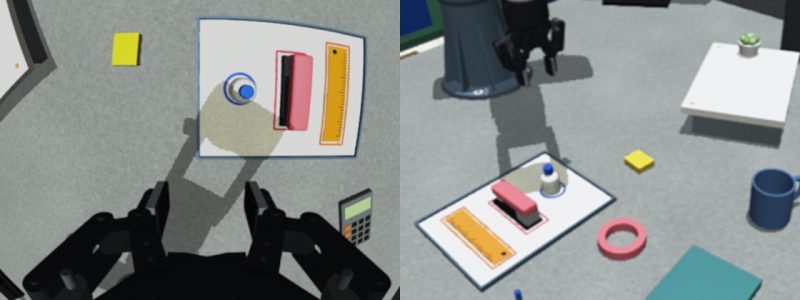

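The final view shows the ruler, stapler and upright bottle (240,90) each inside its outline. The pad, tape roll and succulent are where they were. I'm handing the job in.

```bash
python3 -c "
from station import *
print(sign_off())"
```

```text
the job is handed in; nothing more can be done
None
```

The ruler, stapler and bottle are each released inside their outlines, the other objects are untouched, and the job was handed in at about 30 s; the real fingertips ended about 39 mm short of the stated TCP, which I corrected for on contact.

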